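Pack the levelling wedges head to tail in the bamboo drawer and shut it

ROBOT

A 7-joint arm with a two-finger parallel gripper is mounted at the origin on the work surface. World frame = base frame: x ahead of the robot, y to its left, z up, the work surface at z = 0. Lengths are in m, angles in rad, forces in N, time in s.
With the tool pointing down it reaches from about 0.425 to 0.875 m from the base axis. Payload 4.7 kg.
Tool frame: the origin (TCP) lies midway between the tips of the shut fingers; the grasp point (between the pads) lies 19 mm behind it; z points along the fingers, y is the direction in which the jaws open and shut (so a half turn about z gives the same grasp; the last joint's range is limited). The gripper opens to 87 mm and grips with 3 to 60 N. Pads are 19 mm wide; open, the fingers measure 117 mm over their backs; the gripper's body (75 mm by 190 mm) begins 51 mm behind the grasp point.
Start: joints at [-1.256, 0.321, -0.07, 1.45, 0.023, 1.371, -0.057], TCP at [0.193, 0.621, 0.223] pointing down, gripper open.
Joint ranges: [-2.86, 2.86], [-0.3, 2.09], [-1.38, 1.24], [0.06, 2.45], [-1.56, 4.7], [0.09, 2.05], [-2.69, 2.69]. Speed limits (rad/s): [2.57, 2.57, 3.14, 3.14, 3.14, 3.14, 3.14].

INTERFACE

Orientations are given as a 3x3 rotation matrix whose columns are the frame's x, y, z axes.
In Python, from bench import r gives the robot as it stands.
- The arm moves only by the tool carry_out, never from a script. Its argument "motion" is a list of rows, each a list of 7 numbers: the closure, from 0 (fully open) to 1 (shut), then the shift along the tool's x, y, z in mm, then the turn, a rotation vector about the tool's x, y, z in degrees. A call has 1 to 20 rows; each row shifts and turns the commanded pose from where the row before left it, along the tool's axes as they then stand; what a row does not reach is not made up. A row lasts 1/8 s, in which the tool goes at most 62.5 mm and 10.7 degrees, less where a joint would pass 70% of its speed; a pose out of reach is approached as far as the arm can. A call is refused whole if a number of a shift passes 62.5 or a number of a turn 10.7, either way. A call with a gripper value outside its range is refused whole. The fingers move at their own pace and stop on an object; "squeeze" is the grip in N (left out, the last holds). Time passes only in rows, so rows that do not move let the fingers close. It gives the time, the measured TCP pose, the force and the opening at its end, in the units of the state.
- r.get_obs(): the state, without advancing time (a new reading comes with each control period).
- r.capture(name): name is "scene" or "side" or "wrist"; returns the picture (480x640x3 uint8, red, green, blue); there is no depth.
- r.get_calibration(name): a dict with "intrinsics" (3x3 intrinsics, pixels), "T" (4x4, takes a point from camera to world coordinates); the wrist camera has in their place "tool_from_camera" (4x4, takes a point from camera to tool coordinates, whose origin is the TCP and whose axes are the flange's). Camera axes: x right, y down, z forward; pixel columns grow to the right and rows downward; lengths in m; the calibration is good to about 2 mm. A picture is of the moment at which its call begins: read the wrist's pose just before it. get_calibration takes no time and is no camera call.
- r.job_done(): hands the job in, once; it reports no verdict.
The state is a dict: "time": time; "q": joint angles; "dq": joint speeds; "tau": joint torques, N m; "tcp_pos": TCP position; "tcp_rot": TCP orientation; "ft_force": force on the tool from outside, world axes, zero at the start; "moment": the same for the moment, N m; "grip_width": finger opening in m.
Only numpy, scipy, OpenCV 4.12 (cv2) and the standard library are available. Lean on these libraries where they do the work, as an engineer would, in place of code of your own. Each camera call takes 0.05 s, during which the arm holds its last target.

TASK

Put the three loose levelling wedges away in the open top drawer of the bamboo organiser beside the one already there: all four lying flat on the floor of its front compartment, side by side, each with its thick end next to its neighbour's thin end so that together they fill the compartment. Then push the drawer fully shut, and leave the bowl, the jar and the spoon where they are.

Things in the scene. Friction and masses are not known exactly. Their poses are not given: they have to be found in the camera images.
- w0_mid (a point): centre of the slate-blue hard plastic wedge already in the drawer (like the other three, lying on its side). It lies loose along the left wall (+y of drawer_floor), up to about 4 mm off it, sole to that wall, thick end to the drawer's front. wedge 120 mm long (its x, +x to the thick end), 36 mm high, tapering evenly from 38 to 12 mm thick; flat sole facing its -y, parallel to x; slope on its +y side; see w1_mid.
- w0_thick (a point): point on the same wedge as w0_mid, 55 mm from it along the wedge's +x and 6 mm along its +y: middle of the thick end, 5 mm short of the end face, half-way up
- w1_mid (a point): centre of a slate-blue wedge 120 mm long (its x, +x to the thick end), 36 mm high, tapering evenly from 38 to 12 mm thick; flat sole facing its -y, parallel to x; slope on its +y side. The point is half-way along, 18 mm above its underside, 12.5 mm from sole and slope there. 60 to 110 g, balances 10 mm from it towards +x. Lies on its side, as the one in the drawer does, on the shelf top (z = 0), its thick end pointing any way.
- w1_thick (a point): point on the same wedge as w1_mid, 55 mm from it along the wedge's +x and 6 mm along its +y: middle of the thick end, 5 mm short of the end face, half-way up
- w2_mid (a point): centre of a slate-blue wedge 120 mm long (its x, +x to the thick end), 36 mm high, tapering evenly from 38 to 12 mm thick; flat sole facing its -y, parallel to x; slope on its +y side. The point is half-way along, 18 mm above its underside, 12.5 mm from sole and slope there. 60 to 110 g, balances 10 mm from it towards +x. Lies on its side, as the one in the drawer does, on the shelf top (z = 0), its thick end pointing any way.
- w2_thick (a point): point on the same wedge as w2_mid, 55 mm from it along the wedge's +x and 6 mm along its +y: middle of the thick end, 5 mm short of the end face, half-way up
- w3_mid (a point): centre of a slate-blue wedge 120 mm long (its x, +x to the thick end), 36 mm high, tapering evenly from 38 to 12 mm thick; flat sole facing its -y, parallel to x; slope on its +y side. The point is half-way along, 18 mm above its underside, 12.5 mm from sole and slope there. 60 to 110 g, balances 10 mm from it towards +x. Lies on its side, as the one in the drawer does, on the shelf top (z = 0), its thick end pointing any way.
- w3_thick (a point): point on the same wedge as w3_mid, 55 mm from it along the wedge's +x and 6 mm along its +y: middle of the thick end, 5 mm short of the end face, half-way up
- drawer_floor (a point): centre of the floor of the top drawer's front compartment, about 87 mm above the shelf top; moves with the drawer. x points into the organiser, y left seen from the front, z up. Inside it is 128 mm along x, 108 mm along y; side walls (6 mm thick) and the cross divider behind it stand 34 mm above this floor, the front panel 54 mm.
- drawer_face (a point): middle of the top edge of the outer face of the top drawer's front panel (flat, upright, 123 mm wide, 60 mm high, 10 mm thick); axes as drawer_floor. A dark wooden knob, 16 mm across, stands 16 mm out of the panel, its axis 32 mm below this point.
- top_drawer (a joint): how far the top drawer is out, in m: 0 is fully shut (face flush with the organiser's front edges), 0.155 its stop. It starts 0.143 to 0.149 out, its front compartment clear in front of the organiser. It slides along x of drawer_floor, stays where it is left and moves with about 2 N.
- organiser: two-drawer bamboo organiser, fixed: 144 mm wide (y), 200 mm deep (x), 151 mm high; origin at the centre of its underside, its front faces its -x. When the drawer goes in there is 19 mm of room above the tops of wedges lying flat. The lower drawer stays shut.
- bowl: matte black ceramic bowl, 124 mm across the rim, 58 mm high, on the shelf; origin at the centre of its underside. Not part of the job.
- jar: empty clear plastic jar with a white screw top, 72 mm across, about 105 mm high, standing on the shelf; origin at the centre of its underside. Not part of the job.
- spoon: stainless slotted spoon lying diagonally on the shelf between robot and drawer, 285 mm long, under 10 mm high, its head 62 mm wide; origin under its middle, x towards the head. Not part of the job.
Things that resemble listed ones, but are neither listed nor needed, are in the scene too. Leave any red or yellow look-alike of the part that bears w2_mid alone.

How it is judged:
By the outcome, as a careful person would: the job done as asked, in the order asked, and still so for the second after the job is handed in, with the robot touching nothing.
It also fails if it takes over 72 s, if anything falls off the work surface, if the arm or the gripper's body presses on something with over 40 N, if the wrist force passes 120 N, or if a joint passes its speed limit or range.

## Working session

There is one attempt and no reset: what is moved stays moved. The work goes in short steps, Python scripts to look and compute and a tool call to move; the robot and the scene stay as the last step left them, time stands still between calls to the robot, and variables do not carry over. Pictures are saved under pics/ and viewed, and the job is handed in when it is done.

Besides the shell and the picture viewer there is one more tool, called after "Emit:" as a command line: name --pt "numbers of a row" for each row, then --argument value for the rest. carry_out: Moves the arm, as the interface text tells. Its arguments: {"type":"object","properties":{"motion":{"type":"array","items":{"type":"array","items":{"type":"number"}}},"squeeze":{"type":"number"}},"required":["motion"]}

```bash
ls; mkdir -p pics; cat > h.py <<'E'
import numpy as np, cv2
from bench import r
def snap(n,f):
    im=r.capture(n); cv2.imwrite(f'pics/{f}.png',cv2.cvtColor(im,cv2.COLOR_RGB2BGR)); return im
E
python3 - <<'E'
from h import *
o=r.get_obs(); print(o['time'],o['tcp_pos'],o['tcp_rot'].round(3) if hasattr(o['tcp_rot'],'round') else o['tcp_rot'],o['grip_width'])
for n in('scene','side'):
    snap(n,n+'0'); c=r.get_calibration(n); print(n,c)
print(r.get_calibration('wrist'))
snap('wrist','wrist0')
E
```

```text
pics
0.0 [0.19247459 0.62027669 0.2214648 ] [[-0.955  0.296 -0.   ]
 [ 0.296  0.955 -0.002]
 [-0.    -0.002 -1.   ]] 0.08657610881348184
scene {'intrinsics': array([[487.3207092 ,   0.        , 321.01875592],
       [  0.        , 487.3207092 , 240.8155981 ],
       [  0.        ,   0.        ,   1.        ]]), 'T': array([[-0.89513204,  0.30846672, -0.3218492 ,  0.90758605],
       [ 0.44544151,  0.64786814, -0.61793911,  0.71678697],
       [ 0.01790219, -0.69650209, -0.71733141,  0.96166951],
       [ 0.        ,  0.        ,  0.        ,  1.        ]])}
side {'intrinsics': array([[615.27463028,   0.        , 321.4846449 ],
       [  0.        , 615.27463028, 242.16201079],
       [  0.        ,   0.        ,   1.        ]]), 'T': array([[ 0.67781466, -0.57483955,  0.45839588, -0.12304738],
       [-0.73517759, -0.52226644,  0.43214774, -0.61969638],
       [-0.00901082, -0.62991846, -0.776609  ,  1.24070233],
       [ 0.        ,  0.        ,  0.        ,  1.        ]])}
{'intrinsics': array([[341.69028061,   0.        , 329.3686492 ],
       [  0.        , 341.69028061, 243.01187054],
       [  0.        ,   0.        ,   1.        ]]), 'tool_from_camera': array([[-8.47238048e-05, -9.64028272e-01, -2.65799707e-01,
         7.36408703e-02],
       [ 9.99999888e-01,  4.18576140e-05, -4.70563794e-04,
         6.52548081e-04],
       [ 4.64762543e-04, -2.65799717e-01,  9.64028161e-01,
        -1.61868923e-01],
       [ 0.00000000e+00,  0.00000000e+00,  0.00000000e+00,
         1.00000000e+00]])}
```

View pics/scene0.png

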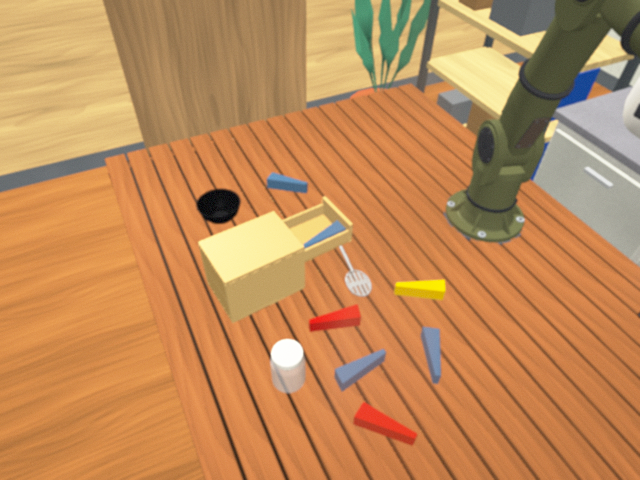

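View pics/side0.png

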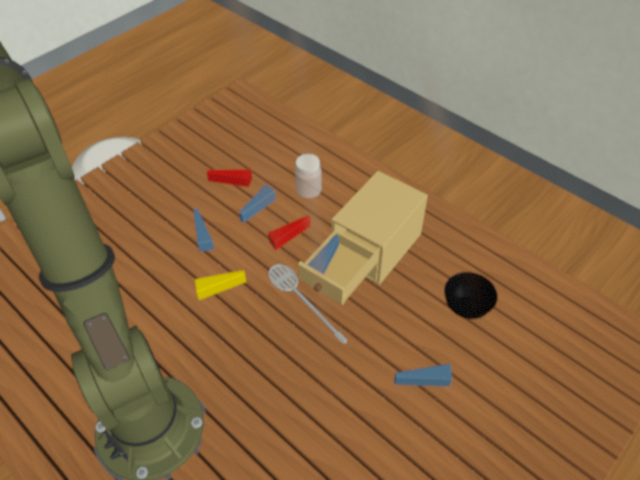

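View pics/wrist0.png

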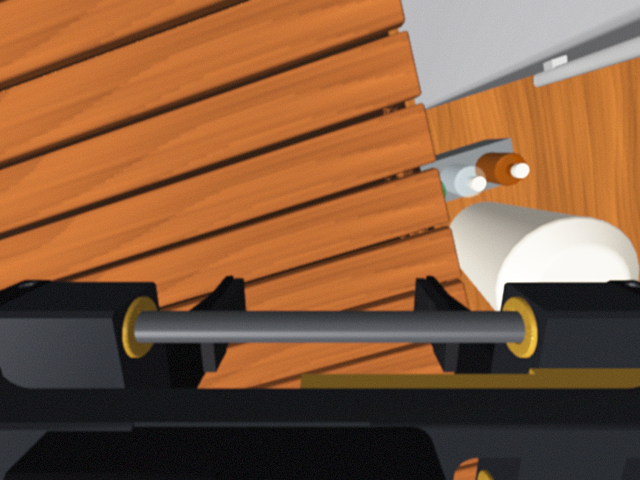

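The loose slate-blue wedges are at scene pixels (287,184), (360,369) and (432,354). The ones to leave alone are red (335,318), red (385,424) and yellow (420,289). I'll enlarge them to confirm the colours.

```bash
python3 - <<'E'
import cv2,numpy as np
a=cv2.imread('pics/scene0.png'); b=cv2.imread('pics/side0.png')
c=lambda i,x,y,w,h,s:cv2.resize(i[y:y+h,x:x+w],None,fx=s,fy=s,interpolation=cv2.INTER_CUBIC)
t=np.hstack([c(a,190,160,180,160,2.2),c(a,300,270,180,160,2.2)])
cv2.imwrite('pics/crop1.png',t)
t=np.hstack([c(b,285,160,180,240,2.2),c(b,180,140,150,240,2.2)]);cv2.imwrite('pics/crop2.png',t)
for n,i in(('scene',a),('side',b)):
    h=cv2.cvtColor(i,cv2.COLOR_BGR2HSV); m=cv2.inRange(h,(100,70,50),(130,255,255))
    n_,l,s,ce=cv2.connectedComponentsWithStats(m)
    for k in range(1,n_):
        if s[k,4]>60: print(n,s[k],ce[k].round(1), i[l==k].mean(0).round())
E
```

```text
scene [557  68  43  40 731] [579.9  87.7] [146.  74.  35.]
scene [531 143  18  37  96] [539.  161.3] [137.  94.  76.]
scene [268 174  38  18 443] [285.6 183. ] [150. 121.  86.]
scene [305 222  39  25 260] [326.  233.2] [183. 149. 116.]
scene [432 330   8  46 197] [435.9 353.7] [175. 145. 123.]
side [240 187  34  34 470] [257.1 203.1] [134. 114.  89.]
side [194 210  19  41 361] [202.1 233.6] [134. 111.  81.]
side [324 236  14  29 212] [330.3 249.2] [133. 113.  85.]
side [395 365  56  20 838] [425.6 376.1] [130. 108.  77.]
```

View pics/crop1.png

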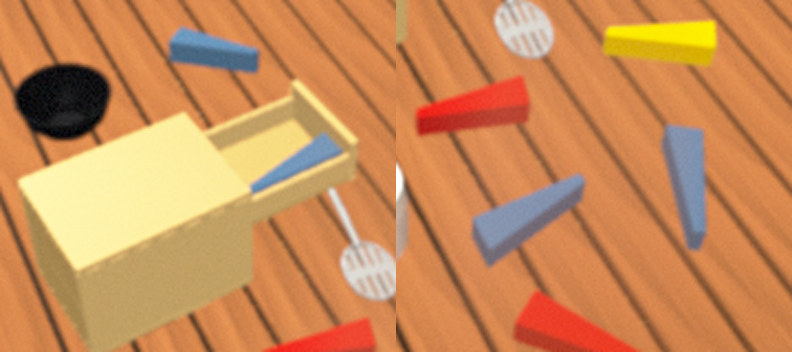

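View pics/crop2.png

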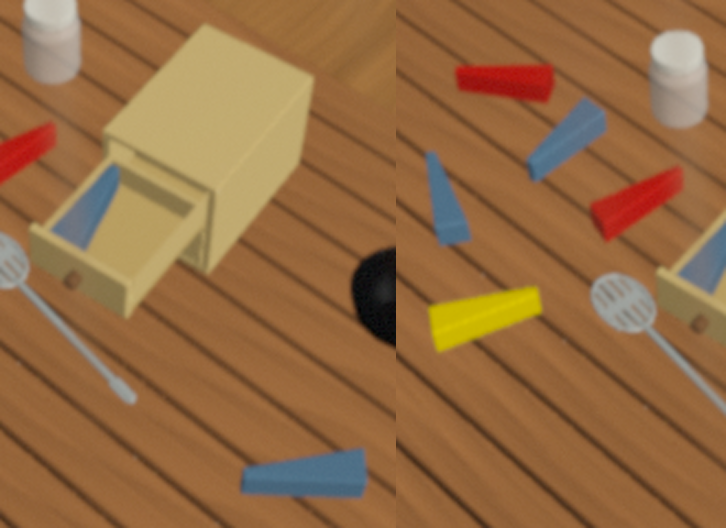

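The crops confirm it: three slate-blue loose wedges, plus red and yellow look-alikes. Next I'll fit the wedge model to the silhouettes in both cameras, and fit the organiser and drawer edges.

```bash
cat >> h.py <<'E'
from scipy.optimize import minimize, differential_evolution
def cam(n,o=None):
    c=r.get_calibration(n)
    if n=='wrist':
        T=np.eye(4); T[:3,:3]=o['tcp_rot']; T[:3,3]=o['tcp_pos']; return c['intrinsics'],T@c['tool_from_camera']
    return c['intrinsics'],c['T']
def proj(P,KT):
    K,T=KT; p=(np.asarray(P)-T[:3,3])@T[:3,:3]; q=p@K.T; return q[:,:2]/q[:,2:]
def ray(uv,KT,z):
    K,T=KT; d=T[:3,:3]@np.linalg.solve(K,[uv[0],uv[1],1.]); s=(z-T[2,3])/d[2]; return T[:3,3]+s*d
# wedge local: origin mid; sole y=-12.5; slope y at x: thickness 25+26/120*x
WV=np.array([[x,y,z] for x,t in((-.06,.012),(.06,.038)) for y in(-.0125,-.0125+t) for z in(-.018,.018)])
def wv(x,y,th,z=.018):
    c,s=np.cos(th),np.sin(th); R=np.array([[c,-s,0],[s,c,0],[0,0,1]]); return WV@R.T+[x,y,z]
def render(P,KT,box,S=4):
    x0,y0,w,h=box; uv=proj(P,KT); hull=cv2.convexHull(uv.astype(np.float32))[:,0]
    m=np.zeros((h*S,w*S),np.uint8); q=((hull-[x0,y0]+.5)*S-.5)
    cv2.fillConvexPoly(m,np.round(q*16).astype(np.int32),255,cv2.LINE_AA,4)
    return cv2.GaussianBlur(cv2.resize(m,(w,h),interpolation=cv2.INTER_AREA).astype(np.float32)/255,(0,0),.6)
def softblue(im):
    f=im.astype(np.float32); b=f[...,2]-f[...,0]
    return b
def softmask(im,box):
    x,y,w,h=box; b=softblue(im)[y:y+h,x:x+w]; fg=np.percentile(b[b>5],60) if (b>5).any() else 40; 
    bg=np.median(b[b<0]); return np.clip((b-bg)/(fg-bg),0,1)
def fit(views,x0,z=.018,spread=.025):
    # views: list of (softmask,KT,box)
    def cost(p): return sum(((render(wv(p[0],p[1],p[2],z),KT,bx)-m)**2).mean()*m.size/max(m.sum(),1) for m,KT,bx in views)
    best=None
    for k in range(12):
        th=k*np.pi/6
        s=minimize(cost,[x0[0],x0[1],th],method='Nelder-Mead',options=dict(initial_simplex=[[x0[0],x0[1],th],[x0[0]+.01,x0[1],th],[x0[0],x0[1]+.01,th],[x0[0],x0[1],th+.3]],xatol=1e-4,fatol=1e-5))
        if best is None or s.fun<best.fun: best=s
    return best
def load(n): return cv2.cvtColor(cv2.imread(f'pics/{n}.png'),cv2.COLOR_BGR2RGB)
E
python3 - <<'E'
from h import *
a=load('scene0');b=load('side0');ka=cam('scene');kb=cam('side')
W={'A':((252,160,72,42),(380,345,90,50)),'B':((322,338,75,62),(225,172,64,62)),'C':((410,315,44,78),(183,196,42,65))}
D=[]
for n,(ba,bb) in W.items():
    ca=(ba[0]+ba[2]/2,ba[1]+ba[3]/2); x0=ray(ca,ka,.018)
    ma,mb=softmask(a,ba),softmask(b,bb)
    s=fit([(ma,ka,ba),(mb,kb,bb)],x0); print(n,s.x[:2].round(4),np.degrees(s.x[2]).round(1)%360,round(s.fun,3))
    sa=fit([(ma,ka,ba)],s.x);sb=fit([(mb,kb,bb)],s.x); print('   sep',sa.x[:2].round(4),np.degrees(sa.x[2]).round(1)%360,round(sa.fun,3),sb.x[:2].round(4),np.degrees(sb.x[2]).round(1)%360,round(sb.fun,3))
    print('  range',np.hypot(*s.x[:2]))
print('jar',ray((287,388),ka,0),ray((310,193),kb,0))
E
```

```text
A [ 0.4693 -0.3558] 310.3 0.075
   sep [ 0.4678 -0.3581] 309.8 0.036 [ 0.4703 -0.3554] 310.5 0.022
  range 0.5889321522967753
B [0.5754 0.2812] 359.0 0.086
   sep [0.5743 0.2809] 359.2 0.06 [0.577  0.2816] 359.3 0.022
  range 0.6404451971081175
C [0.4181 0.3239] 235.5 0.08
   sep [0.4166 0.3233] 235.2 0.04 [0.4192 0.3239] 235.2 0.022
  range 0.5288860183211813
jar [0.73553465 0.24745555 0.        ] [0.71707796 0.21346752 0.        ]
```

```bash
python3 - <<'E'
from h import *
ka=cam('scene');kb=cam('side')
for n,k,l in(('scene',ka,[(199,243),(274,211.4),(305,246),(225.5,282)]),('side',kb,[(379.5,171),(427,195.5),(381.4,246.4),(333.6,219)])):
    P=np.array([ray(p,k,.151)[:2] for p in l]); print(n,P.round(4).tolist(),P.mean(0).round(4),[np.linalg.norm(P[i]-P[i-1]).round(4) for i in range(4)])
# panel top z=.141; side crop: (30,228),(130,292) outer top
for p in((30,228),(128,290),(40,222),(135,285)):
    print(ray((285+p[0]/2.2,160+p[1]/2.2),kb,.141).round(4))
E
```

```text
scene [[0.7999, -0.0957], [0.6033, -0.1214], [0.5844, 0.0175], [0.7825, 0.0405]] [ 0.6925 -0.0398] [np.float64(0.1373), np.float64(0.1982), np.float64(0.1402), np.float64(0.1994)]
side [[0.7876, 0.0349], [0.7993, -0.104], [0.6023, -0.1222], [0.5909, 0.0131]] [ 0.695  -0.0445] [np.float64(0.1979), np.float64(0.1393), np.float64(0.1978), np.float64(0.1358)]
[ 0.4461 -0.0119  0.141 ]
[ 0.4561 -0.136   0.141 ]
[ 0.4585 -0.0141  0.141 ]
[ 0.4652 -0.1372  0.141 ]
```

```bash
python3 - <<'E'
import cv2
a=cv2.imread('pics/scene0.png'); b=cv2.imread('pics/side0.png')
cv2.imwrite('pics/c3.png',cv2.resize(a[190:330,190:360],None,fx=4.4,fy=4.2,interpolation=cv2.INTER_CUBIC))
cv2.imwrite('pics/c4.png',cv2.resize(b[165:305,290:440],None,fx=4.2,fy=4.2,interpolation=cv2.INTER_CUBIC))
E
```

```text
(no output)
```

View pics/c4.png

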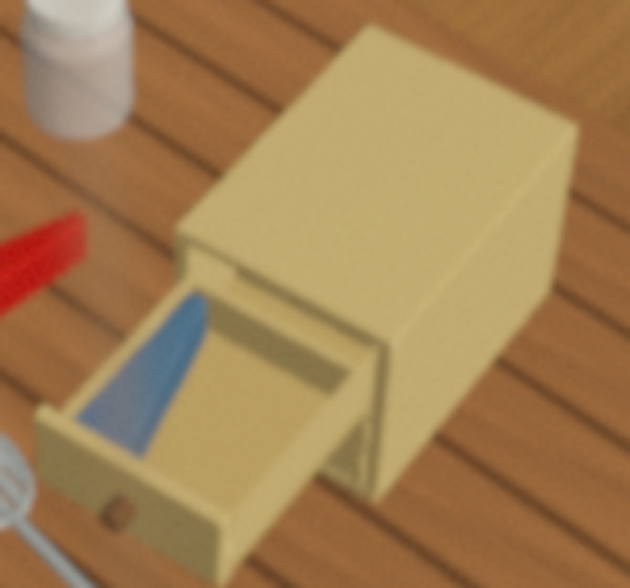

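```bash
cat >> h.py <<'E'
def phi(R): return np.degrees(np.arctan2(R[1,0],R[0,0]))
def plan(x,y,z,ph,n,tn=None,o=None):
    """n rows straight to target, turn in first tn rows; prints tool-axis rows (mm, deg)"""
    o=o or r.get_obs(); tn=tn or n
    p=np.array(o['tcp_pos'])*1000; R=np.array(o['tcp_rot']); a=phi(R); d=(ph-a+180)%360-180
    D=(np.array([x,y,z])*1000-p)/n
    print('from',p.round(1),'phi',round(a,1),'turn',round(d,1),'total',(D*n).round(1))
    for i in range(n):
        t=np.radians(a+d*min(i,tn)/tn); X=np.array([np.cos(t),np.sin(t)]);Y=np.array([np.sin(t),-np.cos(t)])
        print([round(float(D[:2]@X),1),round(float(D[:2]@Y),1),round(-float(D[2]),1),0,0,round(-d/tn,2) if i<tn else 0])
E
python3 - <<'E'
from h import *
ka=cam('scene');kb=cam('side')
for n,p in(('red1',(335,318)),('red2',(385,424)),('yel',(420,289)),('bowl',(218,206)),('jar',(287,370))): print(n,ray(p,ka,.03).round(3))
plan(.5754,.2812,.2,185,11,3)
E
```

```text
red1 [0.571 0.151 0.03 ]
red2 [0.599 0.415 0.03 ]
yel [0.344 0.165 0.03 ]
bowl [ 0.693 -0.336  0.03 ]
jar [0.724 0.224 0.03 ]
from [192.5 620.4 221.7] phi 162.8 turn 22.2 total [ 382.9 -339.2  -21.7]
[-42.4, -19.1, 2.0, 0, 0, np.float64(-7.41)]
[-39.6, -24.4, 2.0, 0, 0, np.float64(-7.41)]
[-36.1, -29.3, 2.0, 0, 0, np.float64(-7.41)]
[-32.0, -33.8, 2.0, 0, 0, 0]
[-32.0, -33.8, 2.0, 0, 0, 0]
[-32.0, -33.8, 2.0, 0, 0, 0]
[-32.0, -33.8, 2.0, 0, 0, 0]
[-32.0, -33.8, 2.0, 0, 0, 0]
[-32.0, -33.8, 2.0, 0, 0, 0]
[-32.0, -33.8, 2.0, 0, 0, 0]
[-32.0, -33.8, 2.0, 0, 0, 0]
```

Emit:
carry_out --pt "0 -42 -19 2 0 0 -7.4" --pt "0 -40 -24 2 0 0 -7.4" --pt "0 -36 -29 2 0 0 -7.4" --pt "0 -32 -34 2 0 0 0" --pt "0 -32 -34 2 0 0 0" --pt "0 -32 -34 2 0 0 0" --pt "0 -32 -34 2 0 0 0" --pt "0 -32 -34 2 0 0 0" --pt "0 -32 -34 2 0 0 0" --pt "0 -32 -34 2 0 0 0" --pt "0 -32 -33 2 0 0 0" --pt "0 0 0 0 0 0 0" --squeeze 30

```text
time: 1.65
tcp_pos: [0.5786, 0.2761, 0.1998]
tcp_rot: [[-0.997, -0.079, 0.001], [-0.079, 0.997, -0.003], [-0.0, -0.003, -1.0]]
ft_force: [-0.8, -0.0, 0.0]
grip_width: 0.0871
```

```bash
cat >> h.py <<'E'
def wsnap(f):
    o=r.get_obs(); im=snap('wrist',f); return o,im,cam('wrist',o)
def wfit(im,k,x0,z=.018,pad=25):
    uv=proj(wv(*x0,z),k); a=np.floor(uv.min(0)-pad).astype(int).clip(0); b=np.ceil(uv.max(0)+pad).astype(int).clip(0,[640,480])
    bx=(a[0],a[1],b[0]-a[0],b[1]-a[1]); m=softmask(im,bx); s=fit([(m,k,bx)],x0,z); return s,bx,m
E
python3 - <<'E'
from h import *
o,im,k=wsnap('wB'); print(o['time'],o['tcp_pos'].round(4),phi(o['tcp_rot']),np.array(o['tcp_rot']).round(4)[:,2])
s,bx,m=wfit(im,k,[.5754,.2812,np.radians(359)]); print(bx,s.x[:2].round(4),np.degrees(s.x[2])%360,s.fun)
x=(m*255).astype(np.uint8); cv2.imwrite('pics/wBm.png',np.hstack([x,(render(wv(*s.x),k,bx)*255).astype(np.uint8)]))
E
```

```text
1.65 [0.5786 0.2761 0.1998] -175.48778034474435 [ 7.0e-04 -3.2e-03 -1.0e+00]
(np.int64(291), np.int64(133), np.int64(88), np.int64(176)) [0.5733 0.2842] 358.7345217631657 0.0645807757973671
```

View pics/wB.png

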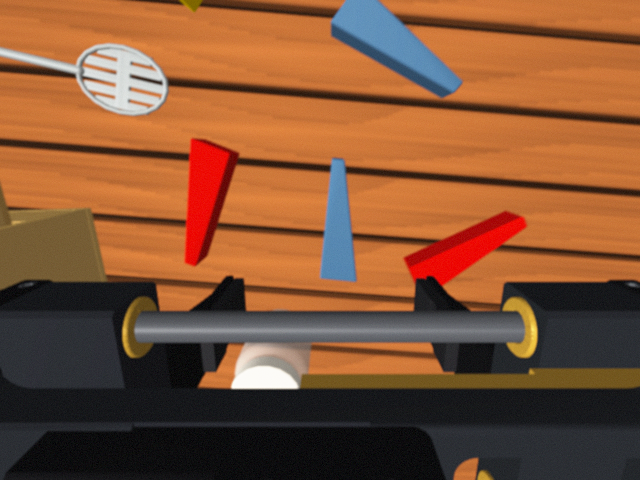

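View pics/wBm.png

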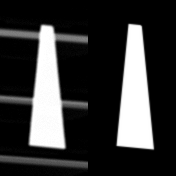

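The hover picture shows wedge B at (338,220), centred between the jaws, with its thick end down at row 280. C is at the top, at (395,45). Now I'll descend and grip near the tips.

Emit:
carry_out --pt "0 4 8 50 0 0 -0.5" --pt "0 0 0 60 0 0 0" --pt "0 0 0 50 0 0 0" --pt "0 0 0 18 0 0 0" --pt "0 0 0 0 0 0 0" --pt "1 0 0 0 0 0 0" --pt "1 0 0 0 0 0 0" --pt "1 0 0 0 0 0 0" --pt "1 0 0 0 0 0 0" --squeeze 30

```text
time: 2.82
tcp_pos: [0.5713, 0.2892, 0.0232]
tcp_rot: [[-0.995, -0.095, 0.001], [-0.095, 0.995, 0.001], [-0.001, 0.001, -1.0]]
ft_force: [-0.4, 0.4, -0.2]
grip_width: 0.0545
```

```bash
python3 - <<'E'
from h import *
o,im,k=wsnap('wB2'); print(o['time'],o['tcp_pos'].round(4),phi(o['tcp_rot']),o['grip_width'],o['ft_force'])
E
```

```text
2.825 [0.5713 0.2892 0.0232] -174.5413962695777 0.05451220122046418 [-0.44115806  0.44867094 -0.21387112]
```

View pics/wB2.png

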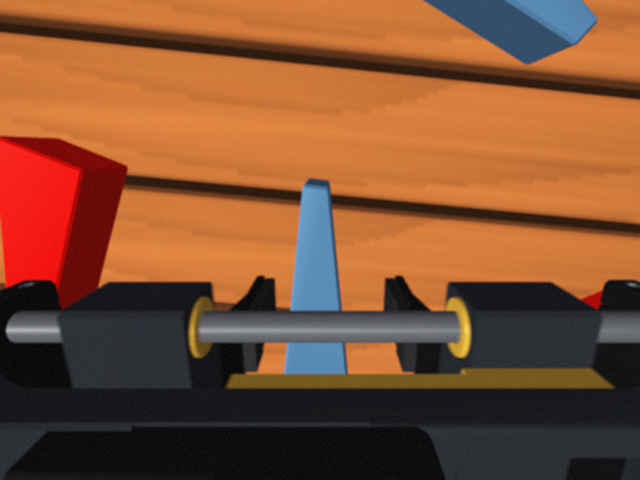

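The jaws sit about 4 mm to the +y side of the wedge (wedge axis at column ~316, jaw centre at ~329), so I'll shift while they close.

Emit:
carry_out --pt "1 0 -4 0 0 0 0" --pt "1 0 0 0 0 0 0" --pt "1 0 0 0 0 0 0" --pt "1 0 0 0 0 0 0"

```text
time: 3.38
tcp_pos: [0.5714, 0.285, 0.0225]
tcp_rot: [[-0.995, -0.095, 0.0], [-0.095, 0.995, -0.0], [-0.0, -0.0, -1.0]]
ft_force: [0.2, -1.1, -0.1]
grip_width: 0.0247
```

```bash
python3 - <<'E'
from h import *
o,im,k=wsnap('wB3'); print(o['time'],o['tcp_pos'].round(4),phi(o['tcp_rot']),o['grip_width'],o['ft_force'],o['dq'].round(3))
E
```

```text
3.375 [0.5714 0.285  0.0225] -174.53759941778043 0.02467776627946274 [ 0.22453231 -1.11062032 -0.07299586] [-0.001  0.001 -0.002 -0.     0.     0.001 -0.001]
```

View pics/wB3.png

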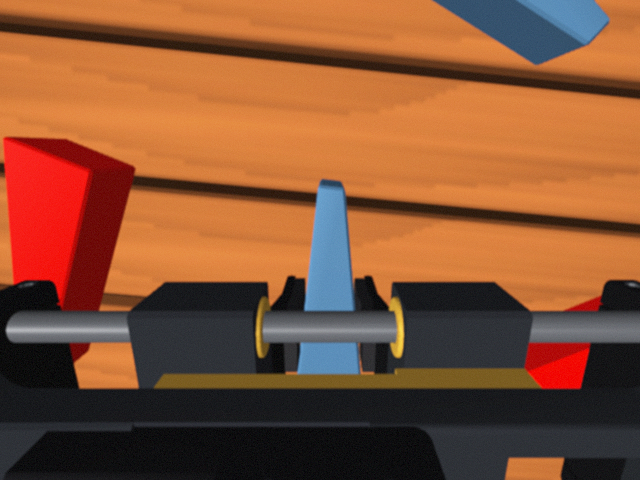

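Emit:
carry_out --pt "1 0 0 0 0 0 0" --pt "1 0 0 -30 0 0 0" --pt "1 0 0 -60 0 0 0" --pt "1 0 0 -60 0 0 0" --pt "1 0 0 -30 0 0 0" --pt "1 0 0 0 0 0 0"

```text
time: 4.18
tcp_pos: [0.5728, 0.2861, 0.2059]
tcp_rot: [[-0.995, -0.095, 0.005], [-0.095, 0.995, 0.003], [-0.005, 0.003, -1.0]]
ft_force: [-0.1, -0.1, -1.8]
grip_width: 0.0246
```

```bash
python3 - <<'E'
from h import *
o,im,k=wsnap('wB4'); print(o['time'],o['tcp_pos'].round(4),phi(o['tcp_rot']),o['grip_width'],o['ft_force'],o['dq'].round(3))
cv2.imwrite('pics/wB4c.png',cv2.resize(cv2.cvtColor(im[120:400,220:440],cv2.COLOR_RGB2BGR),None,fx=2.1,fy=2.1))
snap('side','side1')
E
```

```text
4.175 [0.5728 0.2861 0.2059] -174.5211668494163 0.02457888388888588 [-0.05305878 -0.06961022 -1.80577154] [ 0.     0.042 -0.006  0.069 -0.001 -0.019  0.001]
```

View pics/wB4c.png

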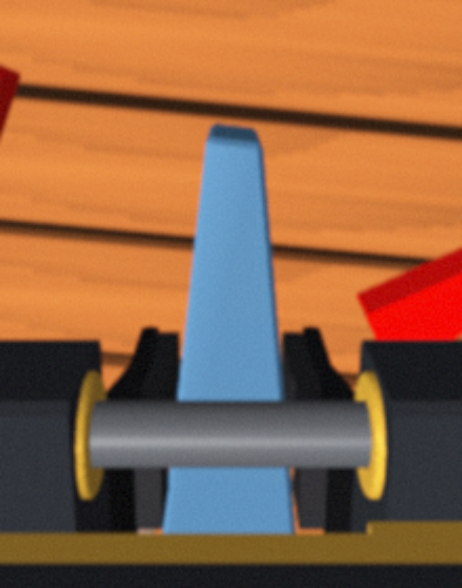

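View pics/side1.png

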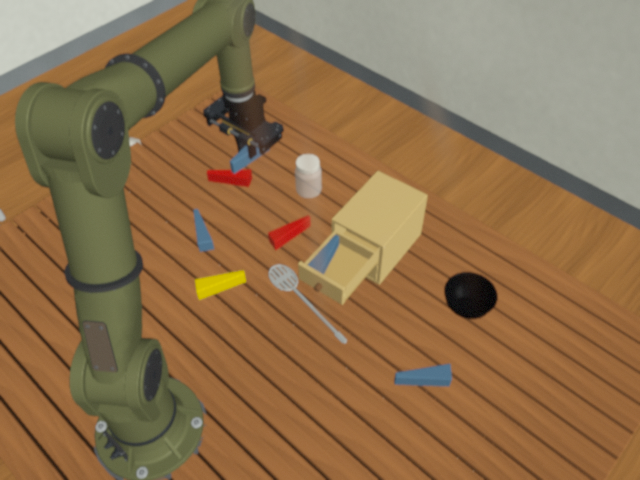

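```bash
cat >> h.py <<'E'
def toolpt(uv,z):  # pixel -> tool coords on plane tool z
    c=r.get_calibration('wrist'); return ray(uv,(c['intrinsics'],c['tool_from_camera']),z)*1000
E
python3 - <<'E'
from h import *
for p in((207,143),(258,143),(180,400),(280,400),(165,520),(293,520),(212,128)):
    print(p,toolpt((220+p[0]/2.1,120+p[1]/2.1),-.0135).round(1))
E
```

```text
(207, 143) [ 57.   -3.7 -13.5]
(258, 143) [ 57.    6.7 -13.5]
(180, 400) [ -0.9 -10.4 -13.5]
(280, 400) [ -0.9  12.3 -13.5]
(165, 520) [-32.3 -14.5 -13.5]
(293, 520) [-32.3  16.  -13.5]
(212, 128) [ 60.   -2.7 -13.5]
```

```bash
python3 - <<'E'
from h import *
plan(.59,-.055,.25,192.4,7,3)
E
```

```text
from [570.7 285.  201.5] phi -174.5 turn 6.9 total [  19.3 -340.    48.5]
[1.9, -48.6, -6.9, 0, 0, np.float64(-2.31)]
[3.9, -48.5, -6.9, 0, 0, np.float64(-2.31)]
[5.8, -48.3, -6.9, 0, 0, np.float64(-2.31)]
[7.7, -48.0, -6.9, 0, 0, 0]
[7.7, -48.0, -6.9, 0, 0, 0]
[7.7, -48.0, -6.9, 0, 0, 0]
[7.7, -48.0, -6.9, 0, 0, 0]
```

Emit:
carry_out --pt "1 1 -25 -12 0 0 -1.4" --pt "1 4 -55 -12 0 0 -2" --pt "1 6 -55 -12 0 0 -2" --pt "1 8 -55 -12 0 0 -1.5" --pt "1 9 -55 0 0 0 0" --pt "1 9 -55 0 0 0 0" --pt "1 4 -37 0 0 0 0" --pt "1 0 0 0 0 0 0" --pt "1 0 0 0 0 0 0"

```text
time: 5.4
tcp_pos: [0.5897, -0.0529, 0.2486]
tcp_rot: [[-0.977, -0.215, -0.003], [-0.215, 0.977, 0.001], [0.003, 0.002, -1.0]]
ft_force: [-0.1, 0.0, 0.1]
grip_width: 0.0246
```

```bash
python3 - <<'E'
from h import *
o,im,k=wsnap('wD1'); print(o['time'],o['tcp_pos'].round(4),phi(o['tcp_rot']),o['grip_width'],o['dq'].round(3))
E
```

```text
5.4 [ 0.5897 -0.0529  0.2486] -167.58756234468106 0.02459692653861073 [-0.018 -0.006 -0.019 -0.01   0.003  0.002  0.002]
```

View pics/wD1.png

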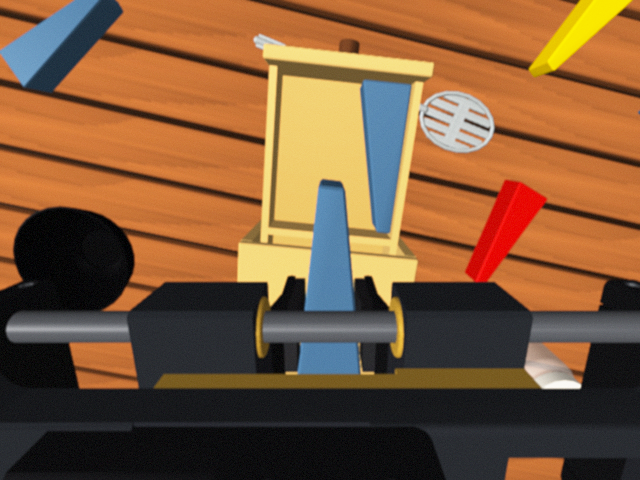

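```bash
python3 - <<'E'
import cv2
a=cv2.imread('pics/wD1.png'); cv2.imwrite('pics/wD1c.png',cv2.resize(a[40:265,235:445],None,fx=2.6,fy=2.6,interpolation=cv2.INTER_CUBIC))
E
```

View pics/wD1c.png

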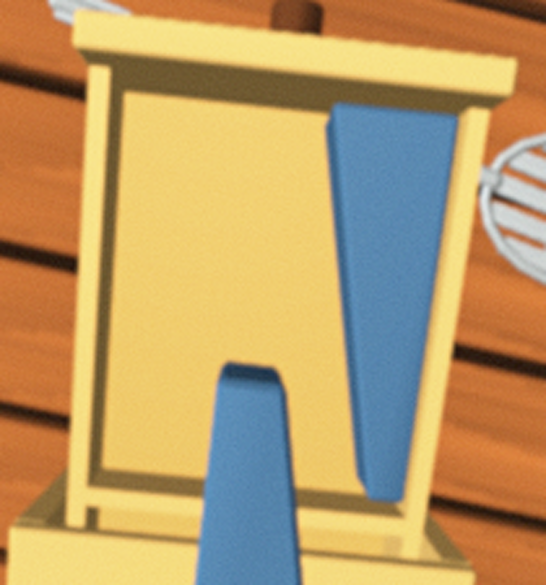

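```bash
cat > d1.py <<'E'
from h import *
def W(p,z,k): return ray((235+p[0]/2.6,40+p[1]/2.6),k,z)
E
python3 - <<'E'
from d1 import *
o=r.get_obs(); k=cam('wrist',o)
pts={'po0':((75,14),.141),'po1':((517,60),.141),'pi0':((73,48),.141),'pi1':((513,95),.141),
'lwo0':((90,66),.121),'lwo1':((67,520),.121),'lwi0':((110,68),.121),'lwi1':((88,485),.121),'rwi0':((470,110),.121),'rwi1':((405,530),.121),'rwo0':((490,110),.121),'rwo1':((427,545),.121),
'fl0':((123,92),.087),'fl1':((103,468),.087),'ff1':((330,112),.087),'fb1':((200,475),.087),'dv0':((90,487),.121),'dv1':((410,518),.121),
'w0a':((332,104),.123),'w0b':((457,114),.123),'w0c':((367,498),.123),'w0d':((403,500),.123)}
P={n:W(p,z,k)*1000 for n,(p,z) in pts.items()}
for n in P: print(n,P[n][:2].round(1))
def ang(a,b): d=P[b]-P[a]; return round(float(np.degrees(np.arctan2(d[1],d[0]))),2)
for a,b in(('po1','po0'),('pi1','pi0'),('ff1','fl0'),('dv1','dv0')): print(a,ang(a,b)+90)
for a,b in(('lwo0','lwo1'),('lwi0','lwi1'),('rwi0','rwi1'),('rwo0','rwo1'),('fl0','fl1'),('w0b','w0d')): print(a,ang(a,b))
ps=np.radians(6.3); X=np.array([np.cos(ps),np.sin(ps)]);Y=np.array([-X[1],X[0]])
for n in P: print(n,'dx %.1f dy %.1f'%(P[n][:2]@X,P[n][:2]@Y))
E
```

```text
po0 [ 459.1 -127.5]
po1 [443.9  -6.7]
pi0 [ 467.5 -126.6]
pi1 [452.6  -5.2]
lwo0 [ 467.3 -125.3]
lwo1 [ 606.2 -109.1]
lwi0 [ 466.6 -119.4]
lwi1 [ 592.8 -104.2]
rwi0 [454.5 -12. ]
rwi1 [585.    3.3]
rwo0 [453.2  -6.1]
rwo1 [588.5  12. ]
fl0 [ 466.7 -120.1]
fl1 [ 593.9 -104.2]
ff1 [457.7 -51.2]
fb1 [588.7 -68.5]
dv0 [ 593.3 -103.5]
dv1 [580.5   3.8]
w0a [462.2 -52.9]
w0b [456.8 -15.8]
w0c [576.6 -12.5]
w0d [574.6  -0.6]
po1 7.159999999999997
pi1 6.959999999999994
ff1 7.439999999999998
dv1 6.780000000000001
lwo0 6.67
lwi0 6.88
rwi0 6.67
rwo0 7.62
fl0 7.09
w0b 7.38
po0 dx 442.3 dy -177.1
po1 dx 440.5 dy -55.4
pi0 dx 450.7 dy -177.2
pi1 dx 449.3 dy -54.8
lwo0 dx 450.8 dy -175.8
lwo1 dx 590.6 dy -174.9
lwi0 dx 450.7 dy -169.9
lwi1 dx 577.8 dy -168.6
rwi0 dx 450.4 dy -61.8
rwi1 dx 581.8 dy -60.9
rwo0 dx 449.8 dy -55.8
rwo1 dx 586.2 dy -52.7
fl0 dx 450.7 dy -170.5
fl1 dx 578.9 dy -168.8
ff1 dx 449.3 dy -101.1
fb1 dx 577.6 dy -132.7
dv0 dx 578.4 dy -167.9
dv1 dx 577.5 dy -59.9
w0a dx 453.6 dy -103.3
w0b dx 452.3 dy -65.9
w0c dx 571.7 dy -75.7
w0d dx 571.1 dy -63.6
```

The view is clear. The drawer is yawed about 7°, and its floor centre is near (523.5,−58.4). w0's sole sits about 3 mm off the left wall. I'll set wedge B on the floor in the free space, then push it up against w0.

Emit:
carry_out --pt "1 35 -3 0 0 0 -1.1" --pt "1 35 -3 0 0 0 0" --pt "1 0 0 40 0 0 0" --pt "1 0 0 20 0 0 0" --pt "1 0 0 0 0 0 0" --pt "1 0 0 0 0 0 0"

```text
time: 6.2
tcp_pos: [0.5242, -0.0747, 0.1913]
tcp_rot: [[-0.972, -0.235, 0.001], [-0.235, 0.972, 0.0], [-0.001, -0.0, -1.0]]
ft_force: [-0.4, -0.4, 0.2]
grip_width: 0.0249
```

```bash
python3 - <<'E'
from h import *
o,im,k=wsnap('wD2'); print(o['time'],o['tcp_pos'].round(4),phi(o['tcp_rot']),o['grip_width'],o['dq'].round(3))
plan(.5225,-.0739,.1105,193.5,1)
E
```

```text
6.2 [ 0.5242 -0.0747  0.1913] -166.4359597584723 0.0249124985597342 [ 0.005 -0.007  0.005 -0.013  0.001 -0.002  0.001]
from [524.4 -74.9 191.7] phi -166.5 turn -0.0 total [ -1.9   1.  -81.2]
[1.6, 1.4, 81.2, 0, 0, np.float64(0.04)]
```

View pics/wD2.png

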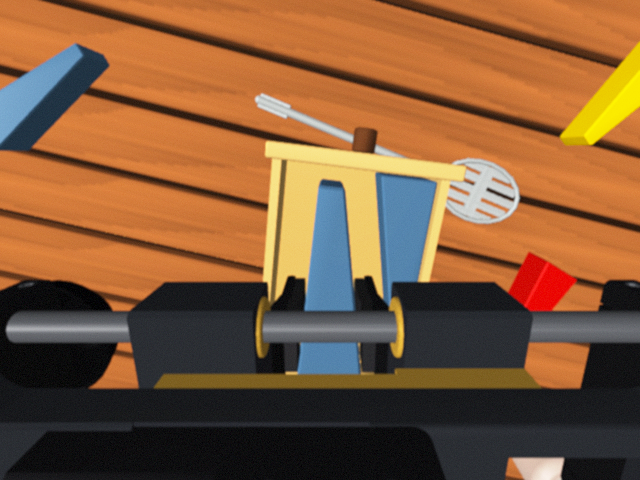

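Emit:
carry_out --pt "1 2 1 20 0 0 0" --pt "1 0 0 30 0 0 0" --pt "1 0 0 20 0 0 0" --pt "1 0 0 10 0 0 0" --pt "1 0 0 1 0 0 0" --pt "0.62 0 0 0 0 0 0" --pt "0.62 0 0 0 0 0 0"

```text
time: 7.12
tcp_pos: [0.5221, -0.0751, 0.1106]
tcp_rot: [[-0.973, -0.233, 0.002], [-0.233, 0.973, 0.0], [-0.002, -0.0, -1.0]]
ft_force: [0.7, 0.4, 0.4]
grip_width: 0.0318
```

```bash
python3 - <<'E'
from h import *
o,im,k=wsnap('wD3'); print(o['time'],o['tcp_pos'].round(4),phi(o['tcp_rot']),o['grip_width'],o['ft_force'])
E
```

```text
7.125 [ 0.5221 -0.0751  0.1106] -166.53394207766002 0.03176280662791906 [0.74537327 0.41018832 0.41224817]
```

View pics/wD3.png

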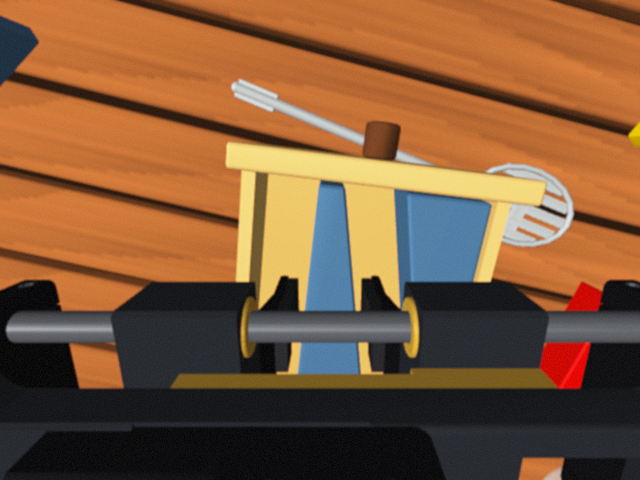

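Emit:
carry_out --pt "0.62 -1 6 0 0 0 0" --pt "0.62 -1 6 0 0 0 0" --pt "0.62 0 0 -30 0 0 0" --pt "1 0 0 0 0 0 6.5" --pt "1 -8 -33 0 0 0 0" --pt "1 0 0 0 0 0 0" --pt "1 0 0 0 0 0 0"

```text
time: 8.05
tcp_pos: [0.5322, -0.0937, 0.1393]
tcp_rot: [[-0.993, -0.122, -0.001], [-0.122, 0.993, 0.001], [0.0, 0.001, -1.0]]
ft_force: [-1.0, 0.8, -0.0]
grip_width: 0.0035
```

```bash
cat >> h.py <<'E'
PS=np.radians(6.95); UX=np.array([np.cos(PS),np.sin(PS)]); VX=np.array([-UX[1],UX[0]]); DC=np.array([.5235,-.0584])
def uv_(p): d=(np.array(p[:2])-DC)*1000; return round(float(d@UX),1),round(float(d@VX),1)
def xy_(u,v): return DC+(u*UX+v*VX)/1000
def st():
    o=r.get_obs(); print('t',round(o['time'],2),'pos',(o['tcp_pos']*1000).round(1),'phi',round(phi(o['tcp_rot'])%360,2),'uv',uv_(o['tcp_pos']),'w',round(o['grip_width']*1000,1),'F',np.round(o['ft_force'],1)); return o
E
python3 - <<'E'
from h import *
st();o,im,k=wsnap('wD4')
E
```

```text
t 8.05 pos [532.2 -93.7 139.3] phi 186.99 uv (4.4, -36.1) w 3.5 F [-1.   0.8 -0. ]
```

View pics/wD4.png

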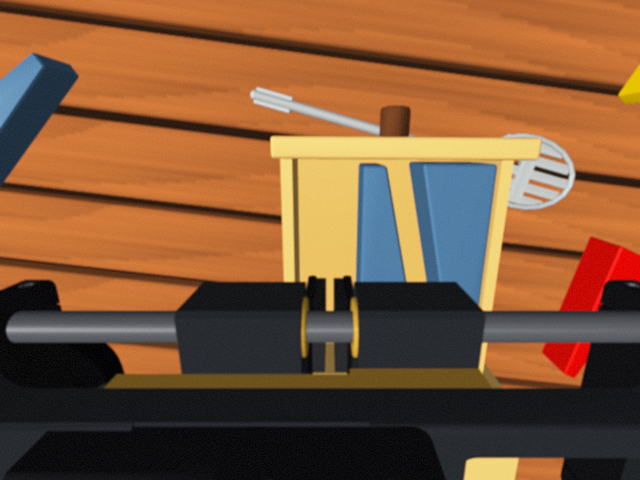

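Emit:
carry_out --pt "1 0 0 15 0 0 0" --pt "1 0 0 10 0 0 0" --pt "1 0 6 0 0 0 0" --pt "1 0 6 0 0 0 0" --pt "1 0 6 0 0 0 0" --pt "1 0 4 0 0 0 0" --pt "1 0 0 0 0 0 0"

```text
time: 8.98
tcp_pos: [0.53, -0.0724, 0.1148]
tcp_rot: [[-0.993, -0.122, 0.001], [-0.122, 0.993, 0.0], [-0.001, 0.0, -1.0]]
ft_force: [-0.7, 0.1, -0.4]
grip_width: 0.0005
```

```bash
python3 - <<'E'
from h import *
st();o,im,k=wsnap('wD5')
E
```

```text
t 8.97 pos [530.  -72.4 114.8] phi 187.0 uv (4.8, -14.6) w 0.5 F [-0.7  0.1 -0.4]
```

View pics/wD5.png

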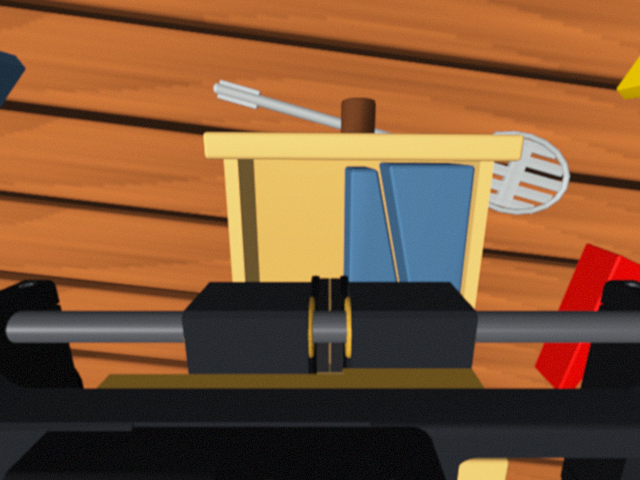

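Emit:
carry_out --pt "1 0 4 0 0 0 0" --pt "1 0 2 0 0 0 0" --pt "1 0 2 0 0 0 0" --pt "1 0 0 0 0 0 0"

```text
time: 9.52
tcp_pos: [0.5287, -0.0658, 0.1145]
tcp_rot: [[-0.993, -0.121, -0.0], [-0.121, 0.993, -0.001], [0.0, -0.001, -1.0]]
ft_force: [0.2, -3.7, -0.5]
grip_width: 0.0005
```

```bash
python3 - <<'E'
from h import *
st();o,im,k=wsnap('wD6')
E
```

```text
t 9.53 pos [528.7 -65.8 114.5] phi 186.94 uv (4.2, -8.0) w 0.5 F [ 0.2 -3.7 -0.5]
```

View pics/wD6.png

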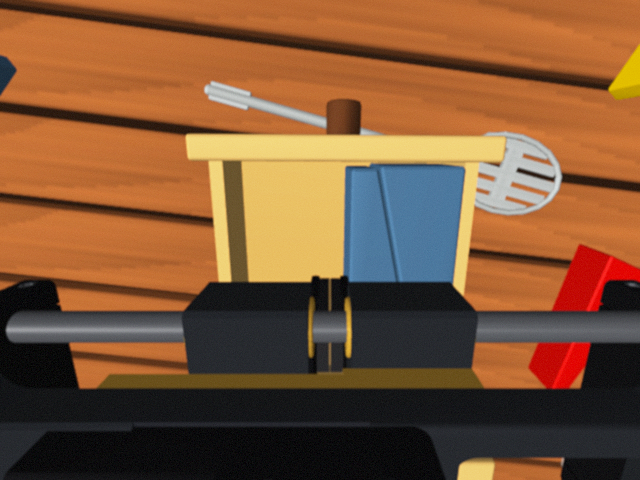

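Emit:
carry_out --pt "1 0 2 0 0 0 0" --pt "1 0 0 0 0 0 0"

```text
time: 9.82
tcp_pos: [0.5286, -0.0656, 0.1146]
tcp_rot: [[-0.993, -0.12, 0.001], [-0.12, 0.993, -0.003], [-0.0, -0.003, -1.0]]
ft_force: [1.1, -7.7, 0.0]
grip_width: 0.0006
```

```bash
python3 - <<'E'
from h import *
st()
E
```

```text
t 9.82 pos [528.6 -65.6 114.6] phi 186.87 uv (4.2, -7.8) w 0.6 F [ 1.1 -7.7  0. ]
```

Emit:
carry_out --pt "1 0 -6 0 0 0 0" --pt "0.5 0 0 -45 0 0 0" --pt "0 0 0 -40 0 0 0"

```text
time: 10.2
tcp_pos: [0.5291, -0.0676, 0.2005]
tcp_rot: [[-0.993, -0.122, -0.001], [-0.122, 0.993, 0.002], [0.0, 0.002, -1.0]]
ft_force: [0.4, 0.0, -0.6]
grip_width: 0.013
```

```bash
python3 - <<'E'
from h import *
st();o,im,k=wsnap('wD7')
plan(.4175,.3235,.2,241.5,9,6)
E
```

```text
t 10.2 pos [529.1 -67.6 200.5] phi 187.01 uv (4.5, -9.8) w 13.0 F [ 0.4  0.  -0.6]
from [532.3 -68.  206.5] phi -173.0 turn 54.5 total [-114.8  391.5   -6.5]
[7.4, 44.7, 0.7, 0, 0, np.float64(-9.08)]
[0.2, 45.3, 0.7, 0, 0, np.float64(-9.08)]
[-7.0, 44.8, 0.7, 0, 0, np.float64(-9.08)]
[-13.9, 43.1, 0.7, 0, 0, np.float64(-9.08)]
[-20.6, 40.4, 0.7, 0, 0, np.float64(-9.08)]
[-26.7, 36.6, 0.7, 0, 0, np.float64(-9.08)]
[-32.1, 32.0, 0.7, 0, 0, 0]
[-32.1, 32.0, 0.7, 0, 0, 0]
[-32.1, 32.0, 0.7, 0, 0, 0]
```

View pics/wD7.png

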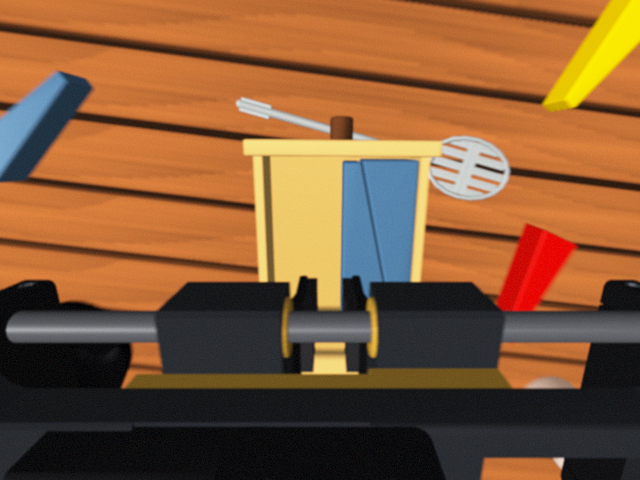

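w1 now lies flush against w0, and the pair is against the left wall. Next is wedge C.

Emit:
carry_out --pt "0 7 45 1 0 0 -9.1" --pt "0 0 45 1 0 0 -9.1" --pt "0 -7 45 1 0 0 -9.1" --pt "0 -14 43 1 0 0 -9.1" --pt "0 -21 40 1 0 0 -9.1" --pt "0 -27 37 1 0 0 -9" --pt "0 -32 32 0 0 0 0" --pt "0 -32 32 0 0 0 0" --pt "0 -32 32 0 0 0 0" --pt "0 0 0 0 0 0 0" --pt "0 0 0 0 0 0 0"

```text
time: 11.62
tcp_pos: [0.4151, 0.3228, 0.1933]
tcp_rot: [[-0.477, -0.879, -0.001], [-0.879, 0.477, -0.0], [0.001, 0.001, -1.0]]
ft_force: [0.4, -0.9, -0.6]
grip_width: 0.0872
```

```bash
python3 - <<'E'
from h import *
st();o,im,k=wsnap('wC1')
s,bx,m=wfit(im,k,[.4181,.3239,np.radians(235.4)]); print(bx,s.x[:2].round(4),np.degrees(s.x[2])%360,s.fun)
plan(s.x[0],s.x[1],.0225,np.degrees(s.x[2])+6.1,1)
E
```

```text
t 11.62 pos [415.1 322.8 193.3] phi 241.5 uv (-61.5, 391.6) w 87.2 F [ 0.4 -0.9 -0.6]
(np.int64(279), np.int64(136), np.int64(93), np.int64(178)) [0.4167 0.3256] 235.20347879733797 0.0912899523973465
from [415.6 322.2 193.4] phi -118.6 turn -0.1 total [   1.1    3.4 -170.9]
[-3.5, 0.7, 170.9, 0, 0, np.float64(0.11)]
```

View pics/wC1.png

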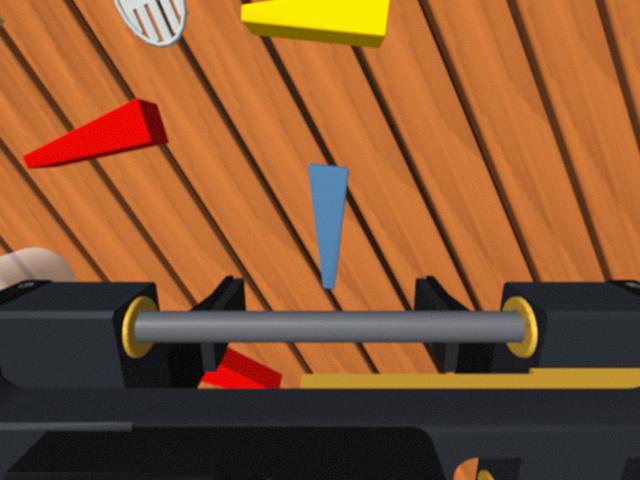

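Emit:
carry_out --pt "0.5 -3 1 50 0 0 0" --pt "0.5 0 0 60 0 0 0" --pt "0.5 0 0 40 0 0 0" --pt "0.5 0 0 19 0 0 0" --pt "0.5 0 0 0 0 0 0" --pt "1 0 0 0 0 0 0" --pt "1 0 0 0 0 0 0" --pt "1 0 0 0 0 0 0" --pt "1 0 0 0 0 0 0"

```text
time: 12.8
tcp_pos: [0.4169, 0.3265, 0.0258]
tcp_rot: [[-0.478, -0.878, 0.002], [-0.878, 0.478, 0.001], [-0.002, -0.001, -1.0]]
ft_force: [-0.2, -1.1, 5.9]
grip_width: 0.0246
```

```bash
python3 - <<'E'
from h import *
st();o,im,k=wsnap('wC2')
cv2.imwrite('pics/wC2c.png',cv2.resize(cv2.cvtColor(im[120:400,220:440],cv2.COLOR_RGB2BGR),None,fx=2.1,fy=2.1))
E
```

```text
t 12.8 pos [416.9 326.5  25.8] phi 241.46 uv (-59.2, 395.0) w 24.6 F [-0.2 -1.1  5.9]
```

View pics/wC2c.png

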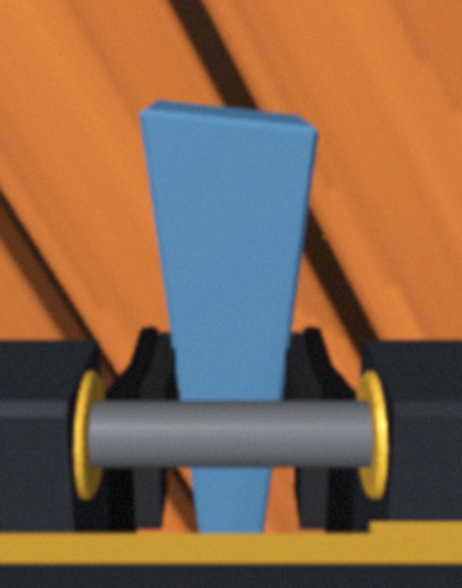

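Emit:
carry_out --pt "1 0 0 0 0 0 0" --pt "1 0 0 -30 0 0 0" --pt "1 0 0 -60 0 0 0" --pt "1 0 0 -60 0 0 0" --pt "1 0 0 -40 0 0 0" --pt "1 0 0 0 0 0 0" --pt "1 0 0 0 0 0 0"

```text
time: 13.72
tcp_pos: [0.4152, 0.3256, 0.2134]
tcp_rot: [[-0.478, -0.879, -0.002], [-0.879, 0.478, -0.001], [0.002, 0.001, -1.0]]
ft_force: [-0.4, -1.0, -1.6]
grip_width: 0.0249
```

```bash
python3 - <<'E'
from h import *
st();o,im,k=wsnap('wC3')
cv2.imwrite('pics/wC3c.png',cv2.resize(cv2.cvtColor(im[120:400,220:440],cv2.COLOR_RGB2BGR),None,fx=2.1,fy=2.1))
plan(.59,-.07,.25,193.05,9,6)
E
```

```text
t 13.72 pos [415.2 325.6 213.4] phi 241.47 uv (-61.0, 394.3) w 24.9 F [-0.4 -1.  -1.6]
from [415.  325.4 212.7] phi -118.5 turn -48.4 total [ 175.  -395.4   37.3]
[29.3, -38.1, -4.1, 0, 0, np.float64(8.07)]
[23.7, -41.8, -4.1, 0, 0, np.float64(8.07)]
[17.6, -44.7, -4.1, 0, 0, np.float64(8.07)]
[11.1, -46.7, -4.1, 0, 0, np.float64(8.07)]
[4.4, -47.8, -4.1, 0, 0, np.float64(8.07)]
[-2.3, -48.0, -4.1, 0, 0, np.float64(8.07)]
[-9.0, -47.2, -4.1, 0, 0, 0]
[-9.0, -47.2, -4.1, 0, 0, 0]
[-9.0, -47.2, -4.1, 0, 0, 0]
```

View pics/wC3c.png

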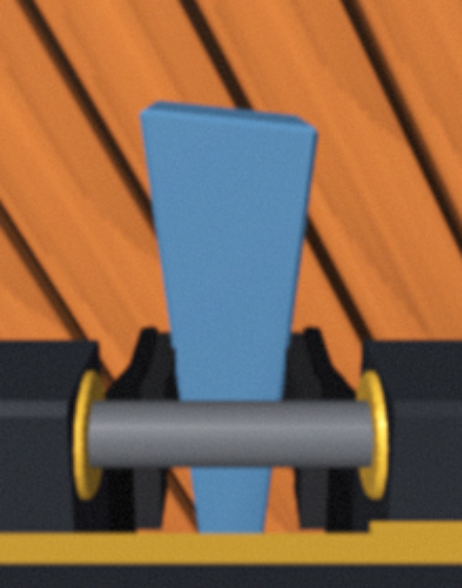

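```bash
python3 - <<'E'
from h import *
for p in((143,116),(314,132),(178,400),(285,400),(200,530),(262,530)):
    print(p,toolpt((220+p[0]/2.1,120+p[1]/2.1),-.011).round(1))
E
```

```text
(143, 116) [ 61.2 -16.8 -11. ]
(314, 132) [ 57.9  18.6 -11. ]
(178, 400) [ -3.2 -10.8 -11. ]
(285, 400) [ -3.2  13.8 -11. ]
(200, 530) [-37.9  -6.1 -11. ]
(262, 530) [-37.9   8.9 -11. ]
```

Emit:
carry_out --pt "1 29 -38 -4 0 0 8.1" --pt "1 24 -42 -4 0 0 8.1" --pt "1 18 -45 -4 0 0 8.1" --pt "1 11 -47 -4 0 0 8.1" --pt "1 4 -48 -4 0 0 8" --pt "1 -2 -48 -4 0 0 8" --pt "1 -9 -47 -4 0 0 0" --pt "1 -9 -47 -4 0 0 0" --pt "1 -9 -47 -4 0 0 0" --pt "1 0 0 0 0 0 0" --pt "1 0 0 0 0 0 0"

```text
time: 15.15
tcp_pos: [0.5901, -0.0688, 0.2486]
tcp_rot: [[-0.974, -0.226, -0.003], [-0.226, 0.974, 0.001], [0.003, 0.002, -1.0]]
ft_force: [0.5, 1.6, -2.5]
grip_width: 0.0249
```

```bash
python3 - <<'E'
from h import *
st();o,im,k=wsnap('wD8')
cv2.imwrite('pics/wD8c.png',cv2.resize(cv2.cvtColor(im[20:300,220:460],cv2.COLOR_RGB2BGR),None,fx=2.1,fy=2.1))
E
```

```text
t 15.15 pos [590.1 -68.8 248.6] phi 193.08 uv (64.8, -18.4) w 24.9 F [ 0.5  1.6 -2.5]
```

View pics/wD8c.png

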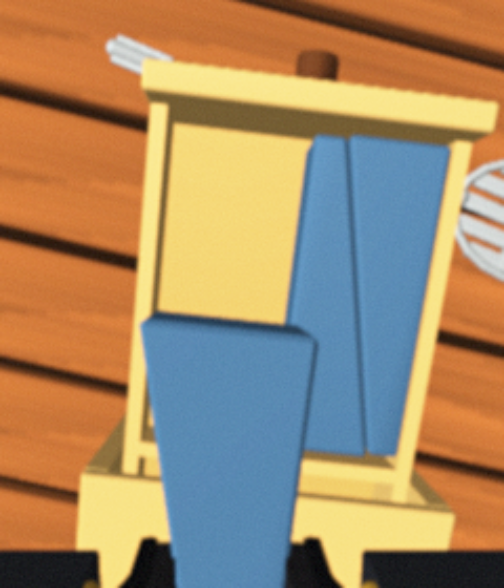

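```bash
python3 - <<'E'
from h import *
o=r.get_obs();k=cam('wrist',o)
for n,p,z in(('sole front',(311,140),.123),('sole mid',(289,325),.123),('w1 front r',(347,138),.123),('w0 fl',(352,137),.123),('w0 fr',(450,147),.123),('w1 back r',(364,455),.123),('w0 bl',(369,455),.123),('w0 br',(396,455),.123),('w1 back l?',(308,450),.123),('floor fl',(174,124),.087),('floor at',(157,310),.087),('wall l',(150,300),.121),('wall l',(166,105),.121),('panel in l',(142,90),.141),('panel in r',(493,133),.141),('wallr',(457,143),.121),('wallr',(395,500),.121)):
    print(n,uv_(ray((220+p[0]/2.1,20+p[1]/2.1),k,z)))
E
```

```text
sole front (-57.8, 0.5)
sole mid (9.9, 1.1)
w1 front r (-59.9, 13.6)
w0 fl (-60.4, 15.4)
w0 fr (-61.0, 52.1)
w1 back r (59.0, 38.9)
w0 bl (58.7, 40.9)
w0 br (57.5, 52.1)
w1 back l? (59.4, 15.5)
floor fl (-63.9, -53.6)
floor at (11.9, -54.4)
wall l (6.3, -54.4)
wall l (-64.1, -54.1)
panel in l (-63.9, -60.6)
panel in r (-63.7, 61.2)
wallr (-63.0, 54.9)
wallr (77.5, 55.5)
```

Emit:
carry_out --pt "1 0 0 0 0 0 0.5" --pt "1 33 6 0 0 0 0" --pt "1 32 5 10 0 0 0" --pt "1 0 0 30 0 0 0" --pt "1 0 0 20 0 0 0" --pt "1 0 0 0 0 0 0" --pt "1 0 0 0 0 0 0"

```text
time: 16.08
tcp_pos: [0.5256, -0.0726, 0.1915]
tcp_rot: [[-0.976, -0.218, 0.001], [-0.218, 0.976, 0.0], [-0.001, -0.0, -1.0]]
ft_force: [0.5, -0.0, -0.7]
grip_width: 0.0254
```

```bash
python3 - <<'E'
from h import *
st();o,im,k=wsnap('wD9')
plan(.5246,-.0721,.125,192.6,1)
E
```

```text
t 16.07 pos [525.6 -72.6 191.5] phi 192.62 uv (0.4, -14.3) w 25.4 F [ 0.5 -0.  -0.7]
from [525.8 -72.8 191.7] phi -167.4 turn 0.0 total [ -1.2   0.7 -66.7]
[1.0, 1.0, 66.7, 0, 0, np.float64(-0.0)]
```

View pics/wD9.png

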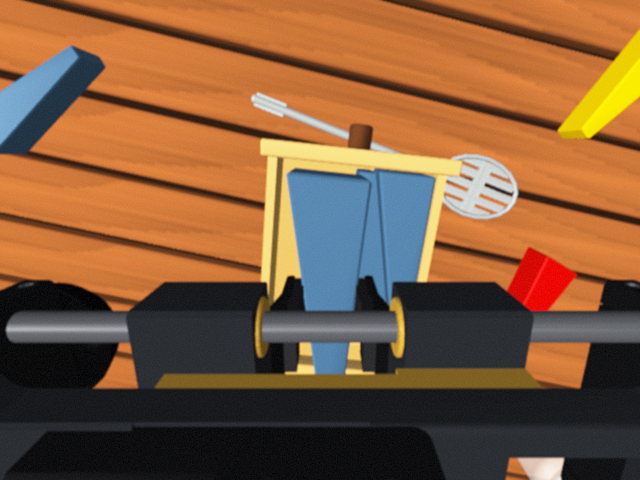

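Emit:
carry_out --pt "1 1 0 20 0 0 0" --pt "1 0 0 20 0 0 0" --pt "1 0 0 10 0 0 0" --pt "1 0 0 8 0 0 0" --pt "1 0 0 4 0 0 0" --pt "1 0 0 4 0 0 0" --pt "1 0 0 0 0 0 0"

```text
time: 17.0
tcp_pos: [0.5241, -0.0733, 0.1246]
tcp_rot: [[-0.976, -0.218, 0.0], [-0.218, 0.976, 0.0], [-0.0, 0.0, -1.0]]
ft_force: [-0.2, -0.1, -0.9]
grip_width: 0.025
```

```bash
python3 - <<'E'
from h import *
st();o,im,k=wsnap('wD10')
cv2.imwrite('pics/wD10c.png',cv2.resize(cv2.cvtColor(im[120:400,220:500],cv2.COLOR_RGB2BGR),None,fx=2.1,fy=2.1))
E
```

```text
t 17.0 pos [524.1 -73.3 124.6] phi 192.57 uv (-1.2, -14.9) w 25.0 F [-0.2 -0.1 -0.9]
```

View pics/wD10c.png

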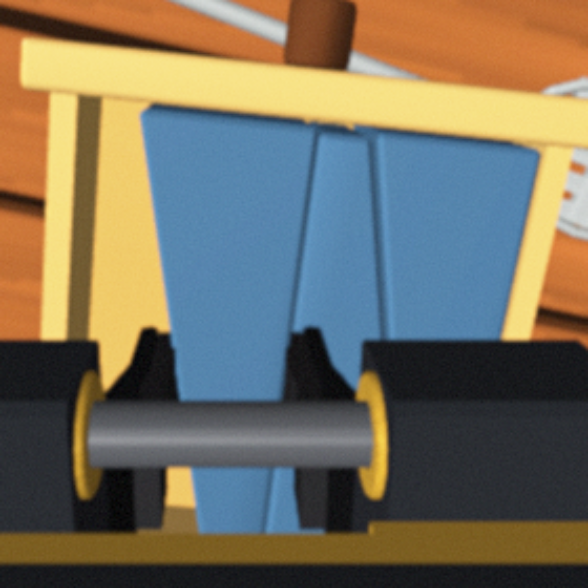

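Emit:
carry_out --pt "0.5 0 0 0 0 0 0" --pt "0.5 0 0 0 0 0 0" --pt "0.5 0 0 0 0 0 0" --pt "0.5 0 0 -15 0 0 0" --pt "0.5 0 0 0 0 0 0"

```text
time: 17.68
tcp_pos: [0.5254, -0.0734, 0.1414]
tcp_rot: [[-0.976, -0.218, 0.003], [-0.218, 0.976, 0.0], [-0.003, -0.001, -1.0]]
ft_force: [-0.7, -0.3, -0.2]
grip_width: 0.0434
```

```bash
python3 - <<'E'
from h import *
st();o,im,k=wsnap('wD11')
cv2.imwrite('pics/wD11c.png',cv2.resize(cv2.cvtColor(im[120:400,220:500],cv2.COLOR_RGB2BGR),None,fx=2.1,fy=2.1))
E
```

```text
t 17.68 pos [525.4 -73.4 141.4] phi 192.57 uv (0.1, -15.2) w 43.4 F [-0.7 -0.3 -0.2]
```

View pics/wD11c.png

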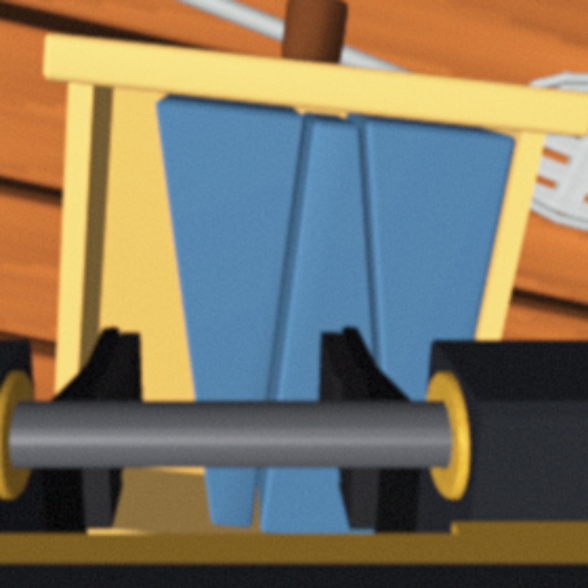

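Emit:
carry_out --pt "1 0 0 0 0 0 -6.5" --pt "1 -20 -28 0 0 0 0" --pt "1 0 0 0 0 0 0" --pt "1 0 0 0 0 0 0" --pt "1 0 0 0 0 0 0"

```text
time: 18.35
tcp_pos: [0.5516, -0.0926, 0.1394]
tcp_rot: [[-0.945, -0.327, -0.001], [-0.327, 0.945, 0.001], [0.0, 0.001, -1.0]]
ft_force: [0.7, 0.5, 0.7]
grip_width: 0.0036
```

```bash
python3 - <<'E'
from h import *
st();o,im,k=wsnap('wD12')
cv2.imwrite('pics/wD12c.png',cv2.resize(cv2.cvtColor(im[120:400,220:500],cv2.COLOR_RGB2BGR),None,fx=2.1,fy=2.1))
E
```

```text
t 18.35 pos [551.6 -92.6 139.4] phi 199.11 uv (23.7, -37.3) w 3.6 F [0.7 0.5 0.7]
```

View pics/wD12c.png

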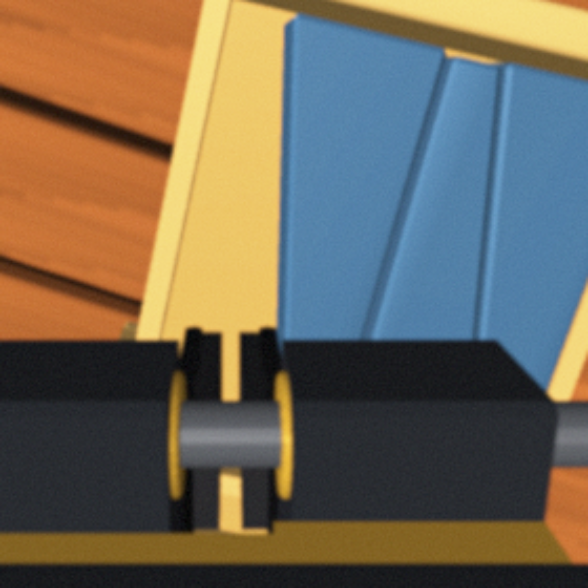

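Emit:
carry_out --pt "1 0 -2 10 0 0 0" --pt "1 0 0 10 0 0 0" --pt "1 0 0 7 0 0 0" --pt "1 0 3 0 0 0 0" --pt "1 0 2 0 0 0 0" --pt "1 0 2 0 0 0 0" --pt "1 0 0 0 0 0 0"

```text
time: 19.27
tcp_pos: [0.5507, -0.0882, 0.1129]
tcp_rot: [[-0.945, -0.327, 0.001], [-0.327, 0.945, 0.0], [-0.001, -0.0, -1.0]]
ft_force: [0.3, 0.6, -0.2]
grip_width: 0.0005
```

```bash
python3 - <<'E'
from h import *
st();o,im,k=wsnap('wD13')
cv2.imwrite('pics/wD13c.png',cv2.resize(cv2.cvtColor(im[120:400,220:500],cv2.COLOR_RGB2BGR),None,fx=2.1,fy=2.1))
E
```

```text
t 19.27 pos [550.7 -88.2 112.9] phi 199.09 uv (23.4, -32.9) w 0.5 F [ 0.3  0.6 -0.2]
```

View pics/wD13c.png

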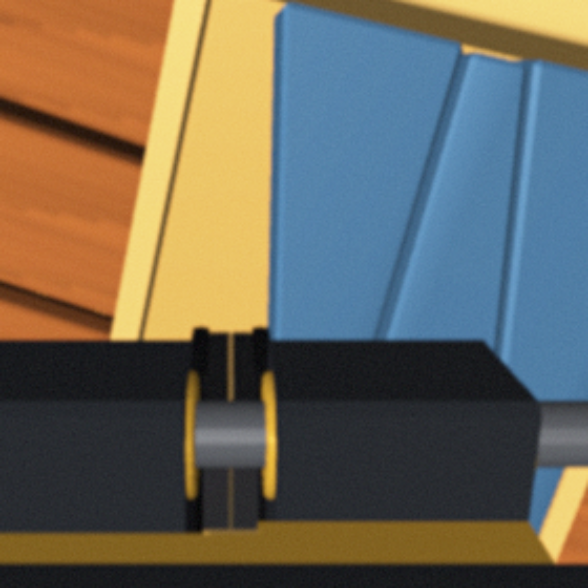

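Emit:
carry_out --pt "1 0 2 0 0 0 0" --pt "1 0 2 0 0 0 0" --pt "1 0 0 0 0 0 0"

```text
time: 19.7
tcp_pos: [0.5493, -0.0847, 0.1126]
tcp_rot: [[-0.945, -0.327, 0.0], [-0.327, 0.945, -0.0], [-0.0, -0.0, -1.0]]
ft_force: [0.1, -0.8, -1.7]
grip_width: 0.0005
```

```bash
python3 - <<'E'
from h import *
st()
E
```

```text
t 19.7 pos [549.3 -84.7 112.6] phi 199.07 uv (22.4, -29.2) w 0.5 F [ 0.1 -0.8 -1.7]
```

Emit:
carry_out --pt "1 0 2 0 0 0 0" --pt "1 0 2 0 0 0 0" --pt "1 0 0 0 0 0 0"

```text
time: 20.08
tcp_pos: [0.5484, -0.0834, 0.1129]
tcp_rot: [[-0.946, -0.325, 0.002], [-0.325, 0.946, -0.003], [-0.001, -0.003, -1.0]]
ft_force: [2.1, -5.1, -1.3]
grip_width: 0.0008
```

```bash
python3 - <<'E'
from h import *
st();o,im,k=wsnap('wD14')
cv2.imwrite('pics/wD14c.png',cv2.resize(cv2.cvtColor(im[120:400,220:500],cv2.COLOR_RGB2BGR),None,fx=2.1,fy=2.1))
E
```

```text
t 20.07 pos [548.4 -83.4 112.9] phi 198.98 uv (21.7, -27.8) w 0.8 F [ 2.1 -5.1 -1.3]
```

View pics/wD14c.png

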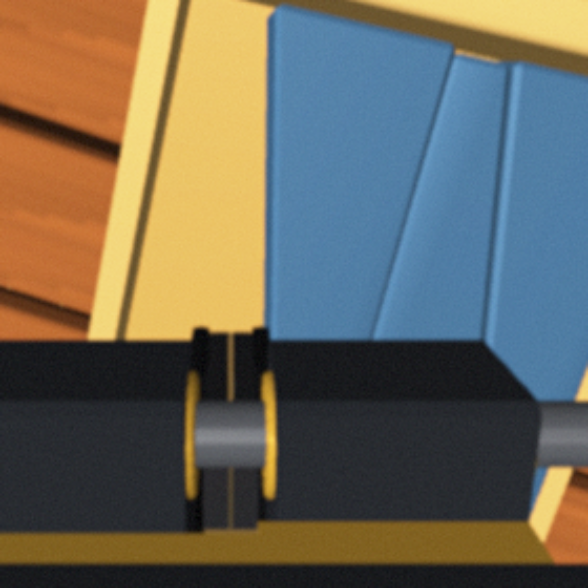

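Emit:
carry_out --pt "1 0 -7 0 0 0 0" --pt "0.5 0 0 -50 0 0 0" --pt "0 0 0 -45 0 0 0" --pt "0 0 0 0 0 0 0"

```text
time: 20.62
tcp_pos: [0.5526, -0.0874, 0.2116]
tcp_rot: [[-0.945, -0.327, 0.007], [-0.327, 0.945, 0.001], [-0.007, -0.001, -1.0]]
ft_force: [0.2, 0.1, -0.6]
grip_width: 0.0226
```

```bash
python3 - <<'E'
from h import *
st()
plan(.4695,-.3565,.2,136.4,7,6)
E
```

```text
t 20.62 pos [552.6 -87.4 211.6] phi 199.09 uv (25.4, -32.3) w 22.6 F [ 0.2  0.1 -0.6]
from [552.6 -87.4 211.6] phi -160.9 turn -62.7 total [ -83.1 -269.1  -11.6]
[23.8, -32.5, 1.7, 0, 0, np.float64(10.45)]
[17.5, -36.2, 1.7, 0, 0, np.float64(10.45)]
[10.7, -38.8, 1.7, 0, 0, np.float64(10.45)]
[3.4, -40.1, 1.7, 0, 0, np.float64(10.45)]
[-3.9, -40.0, 1.7, 0, 0, np.float64(10.45)]
[-11.1, -38.7, 1.7, 0, 0, np.float64(10.45)]
[-17.9, -36.0, 1.7, 0, 0, 0]
```

Emit:
carry_out --pt "0 24 -32 1 0 0 10.4" --pt "0 17 -36 1 0 0 10.5" --pt "0 11 -39 1 0 0 10.5" --pt "0 3 -40 1 0 0 10.4" --pt "0 -4 -40 1 0 0 10.5" --pt "0 -11 -39 1 0 0 10.4" --pt "0 -18 -36 1 0 0 0" --pt "0 0 0 0 0 0 0" --pt "0 0 0 0 0 0 0"

```text
time: 21.75
tcp_pos: [0.4673, -0.3552, 0.1996]
tcp_rot: [[-0.724, 0.69, -0.001], [0.69, 0.724, 0.002], [0.002, 0.001, -1.0]]
ft_force: [0.5, 0.9, -1.0]
grip_width: 0.0866
```

```bash
python3 - <<'E'
from h import *
st();o,im,k=wsnap('wA1')
s,bx,m=wfit(im,k,[.4693,-.3558,np.radians(310.3)]); print(bx,s.x[:2].round(4),np.degrees(s.x[2])%360,s.fun)
plan(s.x[0],s.x[1],.0235,np.degrees(s.x[2])+186.1,1)
E
```

```text
t 21.75 pos [ 467.3 -355.2  199.6] phi 136.4 uv (-91.7, -287.8) w 86.6 F [ 0.5  0.9 -1. ]
(np.int64(286), np.int64(138), np.int64(88), np.int64(176)) [ 0.4673 -0.3536] 310.3914569578566 0.09145035594701767
from [ 467.7 -354.7  199.7] phi 136.5 turn 0.0 total [  -0.4    1.1 -176.2]
[1.0, 0.5, 176.2, 0, 0, np.float64(-0.01)]
```

View pics/wA1.png

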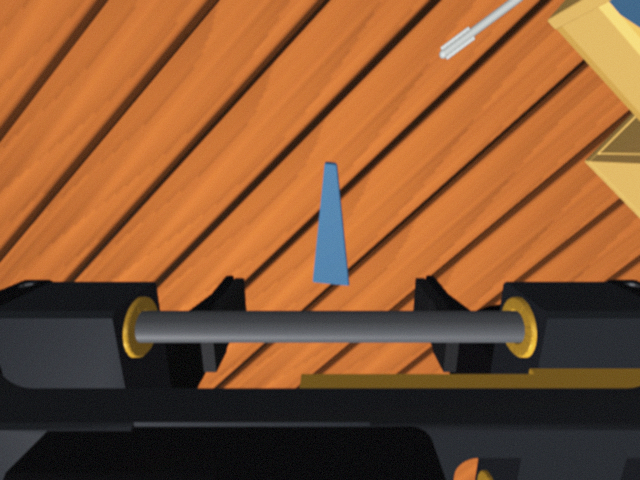

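Emit:
carry_out --pt "0.5 1 0 50 0 0 0" --pt "0.5 0 0 60 0 0 0" --pt "0.5 0 0 46 0 0 0" --pt "0.5 0 0 20 0 0 0" --pt "0.5 0 0 0 0 0 0" --pt "1 0 0 0 0 0 0" --pt "1 0 0 0 0 0 0" --pt "1 0 0 0 0 0 0" --pt "1 0 0 0 0 0 0" --pt "1 0 0 0 0 0 0"

```text
time: 23.05
tcp_pos: [0.4678, -0.3563, 0.0262]
tcp_rot: [[-0.724, 0.69, 0.003], [0.69, 0.724, -0.001], [-0.003, 0.001, -1.0]]
ft_force: [-0.3, 0.8, 6.7]
grip_width: 0.0254
```

```bash
python3 - <<'E'
from h import *
st()
E
```

```text
t 23.05 pos [ 467.8 -356.3   26.2] phi 136.38 uv (-91.4, -288.9) w 25.4 F [-0.3  0.8  6.7]
```

Emit:
carry_out --pt "1 0 0 -30 0 0 0" --pt "1 0 0 -60 0 0 0" --pt "1 0 0 -60 0 0 0" --pt "1 0 0 -60 0 0 0" --pt "1 0 0 -10 0 0 0" --pt "1 0 0 0 0 0 0"

```text
time: 23.8
tcp_pos: [0.4663, -0.3557, 0.2446]
tcp_rot: [[-0.724, 0.69, 0.001], [0.69, 0.724, 0.0], [-0.0, 0.001, -1.0]]
ft_force: [0.2, 0.3, -1.2]
grip_width: 0.0257
```

```bash
python3 - <<'E'
from h import *
st();o,im,k=wsnap('wA2')
cv2.imwrite('pics/wA2c.png',cv2.resize(cv2.cvtColor(im[120:400,220:440],cv2.COLOR_RGB2BGR),None,fx=2.1,fy=2.1))
plan(.59,-.08,.25,193.0,8,6)
E
```

```text
t 23.8 pos [ 466.3 -355.7  244.6] phi 136.36 uv (-92.7, -288.2) w 25.7 F [ 0.2  0.3 -1.2]
from [ 465.8 -355.1  243.1] phi 136.4 turn 56.6 total [124.2 275.1   6.9]
[12.5, 35.6, -0.9, 0, 0, np.float64(-9.44)]
[6.5, 37.2, -0.9, 0, 0, np.float64(-9.44)]
[0.3, 37.7, -0.9, 0, 0, np.float64(-9.44)]
[-5.9, 37.3, -0.9, 0, 0, np.float64(-9.44)]
[-11.9, 35.8, -0.9, 0, 0, np.float64(-9.44)]
[-17.6, 33.4, -0.9, 0, 0, np.float64(-9.44)]
[-22.9, 30.0, -0.9, 0, 0, 0]
[-22.9, 30.0, -0.9, 0, 0, 0]
```

View pics/wA2c.png

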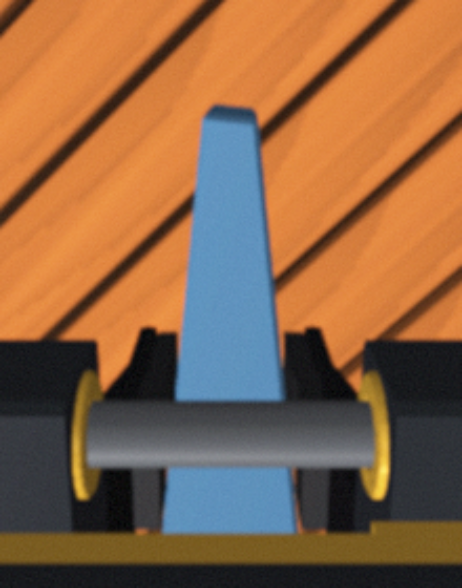

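Emit:
carry_out --pt "1 12 35 -1 0 0 -9.4" --pt "1 6 37 -1 0 0 -9.4" --pt "1 0 38 -1 0 0 -9.5" --pt "1 -6 37 -1 0 0 -9.4" --pt "1 -12 36 -1 0 0 -9.4" --pt "1 -18 33 -1 0 0 -9.5" --pt "1 -23 30 -1 0 0 0" --pt "1 -23 30 0 0 0 0" --pt "1 0 0 0 0 0 0" --pt "1 0 0 0 0 0 0"

```text
time: 25.1
tcp_pos: [0.5911, -0.0827, 0.2493]
tcp_rot: [[-0.975, -0.224, -0.004], [-0.224, 0.975, -0.001], [0.004, 0.0, -1.0]]
ft_force: [0.2, -0.2, -1.4]
grip_width: 0.0255
```

```bash
python3 - <<'E'
from h import *
for p in((204,120),(257,124),(178,400),(281,400),(164,530),(296,530)):
    print(p,toolpt((220+p[0]/2.1,120+p[1]/2.1),-.0115).round(1))
st();o,im,k=wsnap('wD15')
cv2.imwrite('pics/wD15c.png',cv2.resize(cv2.cvtColor(im[20:300,220:460],cv2.COLOR_RGB2BGR),None,fx=2.1,fy=2.1))
E
```

```text
(204, 120) [ 61.4  -4.3 -11.5]
(257, 124) [ 60.6   6.6 -11.5]
(178, 400) [ -2.  -10.9 -11.5]
(281, 400) [ -2.   12.8 -11.5]
(164, 530) [-36.6 -14.9 -11.5]
(296, 530) [-36.6  17.1 -11.5]
t 25.1 pos [591.1 -82.7 249.3] phi 192.95 uv (64.1, -32.3) w 25.5 F [ 0.2 -0.2 -1.4]
```

View pics/wD15c.png

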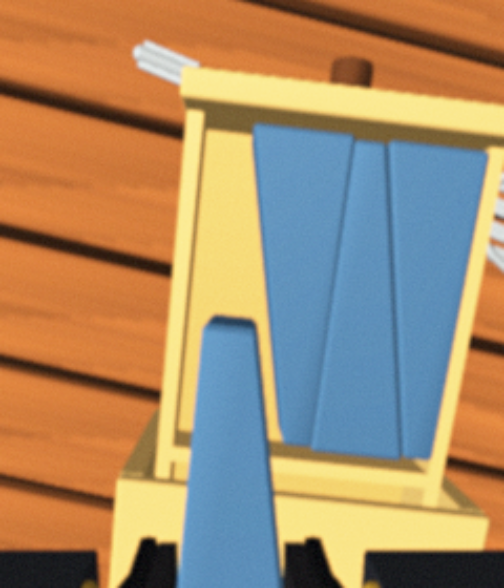

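```bash
python3 - <<'E'
from h import *
o=r.get_obs();k=cam('wrist',o)
for n,p,z in(('w2 fl',(254,126),.123),('w2 fr',(351,134),.123),('w2 slope bl',(284,438),.123),('w2 back r',(311,444),.123),('w1 bl',(314,448),.123),('w1 fl',(356,141),.123),('w1 br',(399,457),.123),('w0 fr',(487,153),.123),('w0 br',(432,457),.123),('floor fl',(206,129),.087),('floor bl',(178,432),.087),('wall l top',(200,112),.121),('wall l top b',(172,440),.121),('wallr',(490,150),.121),('wallr',(428,500),.121)):
    print(n,uv_(ray((220+p[0]/2.1,20+p[1]/2.1),k,z)))
E
```

```text
w2 fl (-61.4, -36.1)
w2 fr (-62.4, -0.1)
w2 slope bl (54.7, -10.6)
w2 back r (56.1, 0.8)
w1 bl (57.7, 2.3)
w1 fl (-60.2, 2.1)
w1 br (57.8, 37.9)
w0 fr (-61.1, 51.3)
w0 br (56.4, 51.6)
floor fl (-64.8, -55.4)
floor bl (64.8, -56.1)
wall l top (-64.4, -56.5)
wall l top b (60.8, -56.6)
wallr (-62.6, 52.8)
wallr (75.7, 53.9)
```

```bash
python3 - <<'E'
from h import *
for i in range(3):
    o=st(); im=r.capture('wrist')
    print('q',np.round(o['q'],4))
o,im,k=wsnap('wD16')
cv2.imwrite('pics/wD16c.png',cv2.resize(cv2.cvtColor(im[20:300,220:460],cv2.COLOR_RGB2BGR),None,fx=2.1,fy=2.1)); 
E
```

```text
t 25.15 pos [591.1 -83.5 249.9] phi 192.87 uv (64.1, -33.1) w 25.6 F [-0.7 -0.7  0. ]
q [-0.2509  0.2029  0.4045  1.5607 -0.0793  1.3974  1.9557]
t 25.2 pos [591.3 -83.7 250.4] phi 192.84 uv (64.2, -33.4) w 25.6 F [-0.2 -0.7 -0.2]
q [-0.2505  0.2023  0.4047  1.5603 -0.0796  1.3974  1.9556]
t 25.25 pos [591.5 -83.7 250.8] phi 192.84 uv (64.4, -33.4) w 25.1 F [-0.1 -0.4 -0.8]
q [-0.2504  0.202   0.4047  1.5598 -0.0797  1.3975  1.9556]
```

View pics/wD16c.png

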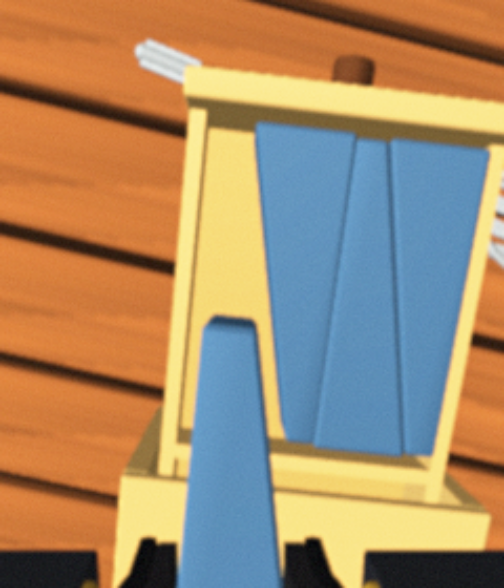

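Emit:
carry_out --pt "1 32 0 0 0 0 -0.3" --pt "1 32 0 10 0 0 0" --pt "1 0 0 35 0 0 0" --pt "1 0 0 20 0 0 0" --pt "1 0 0 0 0 0 0" --pt "1 0 0 0 0 0 0" --pt "1 0 0 0 0 0 0"

```text
time: 26.22
tcp_pos: [0.5307, -0.0969, 0.1878]
tcp_rot: [[-0.973, -0.229, 0.002], [-0.229, 0.973, -0.0], [-0.002, -0.001, -1.0]]
ft_force: [0.7, 0.6, -1.5]
grip_width: 0.0256
```

```bash
python3 - <<'E'
from h import *
st();o,im,k=wsnap('wD17')
cv2.imwrite('pics/wD17c.png',cv2.resize(cv2.cvtColor(im[120:400,220:500],cv2.COLOR_RGB2BGR),None,fx=2.1,fy=2.1))
E
```

```text
t 26.23 pos [530.7 -96.9 187.8] phi 193.26 uv (2.5, -39.1) w 25.6 F [ 0.7  0.6 -1.5]
```

View pics/wD17c.png

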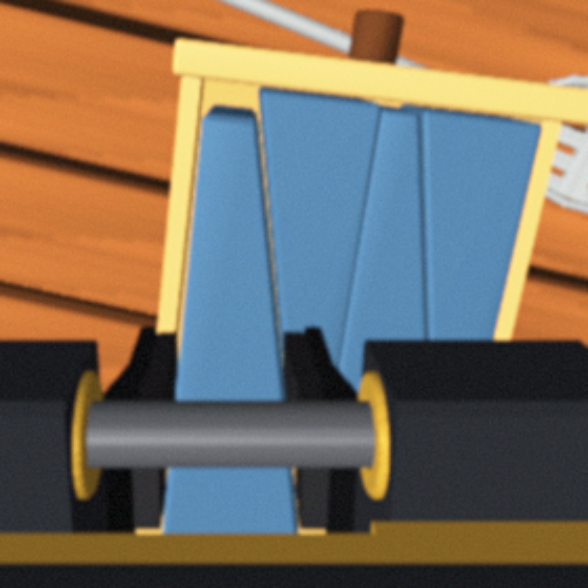

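```bash
python3 - <<'E'
from h import *
tz=.1878
f=lambda p,z: toolpt((220+p[0]/2.1,120+p[1]/2.1),tz-z)
for n,p,z in(('wall',(201,85),.121),('wall',(178,325),.121),('slope',(261,92),.123),('slope',(283,325),.123),('panel in',(185,78),.141),('panel in',(540,118),.141)):
    t=f(p,z); s=-11.3+.108*(t[0]-1.75); l=13.4-.108*(t[0]+2); print(n,t.round(1),'sole y',round(s,1),'slope y',round(l,1),'gap',round(s-t[1],1) if n=='wall' else round(t[1]-l,1))
E
```

```text
wall [65.9 -7.9 66.8] sole y -4.4 slope y 6.1 gap 3.5
wall [-13.3 -16.6  66.8] sole y -12.9 slope y 14.6 gap 3.6
slope [63.9 10.6 64.8] sole y -4.6 slope y 6.3 gap 4.3
slope [-12.5  18.9  64.8] sole y -12.8 slope y 14.5 gap 4.4
panel in [ 68.5 -11.6  46.8] sole y -4.1 slope y 5.8 gap -17.4
panel in [57.3 89.8 46.8] sole y -5.3 slope y 7.0 gap 82.8
```

Clearances are about 3.5 mm to the wall and 4.4 mm to w2, so it's centred. I'll shift 2 mm towards the front and lower it.

Emit:
carry_out --pt "1 2 0 20 0 0 0" --pt "1 0 0 15 0 0 0" --pt "1 0 0 10 0 0 0" --pt "1 0 0 8 0 0 0" --pt "1 0 0 5 0 0 0" --pt "1 0 0 3 0 0 0" --pt "1 0 0 0 0 0 0"

```text
time: 27.15
tcp_pos: [0.528, -0.0972, 0.1256]
tcp_rot: [[-0.973, -0.229, 0.0], [-0.229, 0.973, 0.0], [-0.0, 0.0, -1.0]]
ft_force: [0.2, 0.3, 0.2]
grip_width: 0.0257
```

```bash
python3 - <<'E'
from h import *
st();o,im,k=wsnap('wD18')
cv2.imwrite('pics/wD18c.png',cv2.resize(cv2.cvtColor(im[120:400,220:500],cv2.COLOR_RGB2BGR),None,fx=2.1,fy=2.1))
E
```

```text
t 27.15 pos [528.  -97.2 125.6] phi 193.26 uv (-0.2, -39.1) w 25.7 F [0.2 0.3 0.2]
```

View pics/wD18c.png

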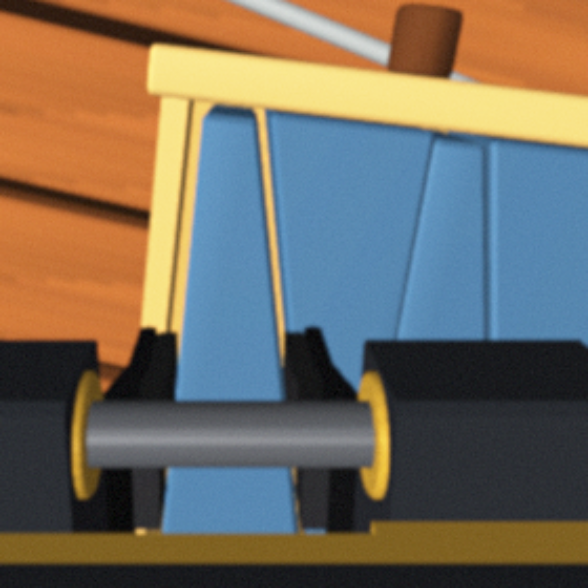

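Seated in the slot with no contact force. Releasing now.

Emit:
carry_out --pt "0.5 0 0 0 0 0 0" --pt "0.5 0 0 0 0 0 0" --pt "0.5 0 0 0 0 0 0" --pt "0.5 0 0 -30 0 0 0" --pt "0.5 0 0 -60 0 0 0" --pt "0.5 -30 2 -40 0 0 0" --pt "1 -45 2 0 0 0 0" --pt "1 0 0 0 0 0 0" --pt "1 0 0 0 0 0 0"

```text
time: 28.32
tcp_pos: [0.5993, -0.0765, 0.2549]
tcp_rot: [[-0.973, -0.229, -0.002], [-0.229, 0.973, -0.001], [0.002, -0.0, -1.0]]
ft_force: [-0.0, -0.4, -0.3]
grip_width: 0.021
```

```bash
python3 - <<'E'
from h import *
st();o,im,k=wsnap('wD19')
cv2.imwrite('pics/wD19c.png',cv2.resize(cv2.cvtColor(im[20:300,200:460],cv2.COLOR_RGB2BGR),None,fx=2.1,fy=2.1))
E
```

```text
t 28.32 pos [599.3 -76.5 254.9] phi 193.25 uv (73.1, -27.2) w 21.0 F [-0.  -0.4 -0.3]
```

View pics/wD19c.png

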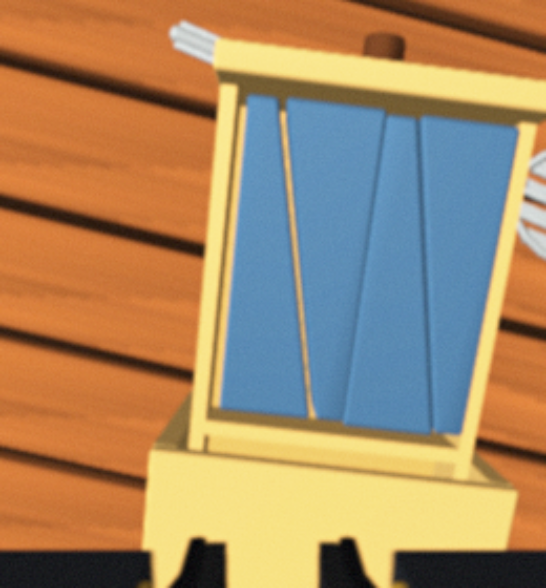

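```bash
python3 - <<'E'
from h import *
o=r.get_obs();k=cam('wrist',o)
def q(p,z): return np.array(uv_(ray((200+p[0]/2.1,20+p[1]/2.1),k,z)))
P=dict(f0=(248,97),f1=(277,97),b0=(221,407),b1=(308,417),w2f0=(289,99),w2f1=(384,110),w2b=(343,419),w0f1=(517,128),w0b1=(463,432),w1b0=(347,423),w1b1=(432,431))
for n in P: print(n,q(P[n],.123))
print(np.linalg.norm(q(P['b0'],.123)-q(P['b1'],.123)),np.linalg.norm(q(P['f0'],.123)-q(P['b0'],.123)))
snap('side','side2');a=cv2.imread('pics/side2.png');cv2.imwrite('pics/side2c.png',cv2.resize(a[190:320,280:430],None,fx=4.2,fy=4.2,interpolation=cv2.INTER_CUBIC))
b=snap('scene','scene2');a=cv2.imread('pics/scene2.png');cv2.imwrite('pics/scene2c.png',cv2.resize(a[180:330,190:370],None,fx=4,fy=4,interpolation=cv2.INTER_CUBIC))
E
```

```text
f0 [-61.2 -50.1]
f1 [-62.4 -39.3]
b0 [ 56.4 -49.5]
b1 [ 56.6 -13. ]
w2f0 [-62.2 -34.8]
w2f1 [-62.3   0.9]
w2b [55.9  1.6]
w0f1 [-61.7  51.6]
w0b1 [55.9 52.3]
w1b0 [57.4  3.5]
w1b1 [56.9 39.3]
36.50054794109261 117.60153060228426
```

View pics/side2c.png

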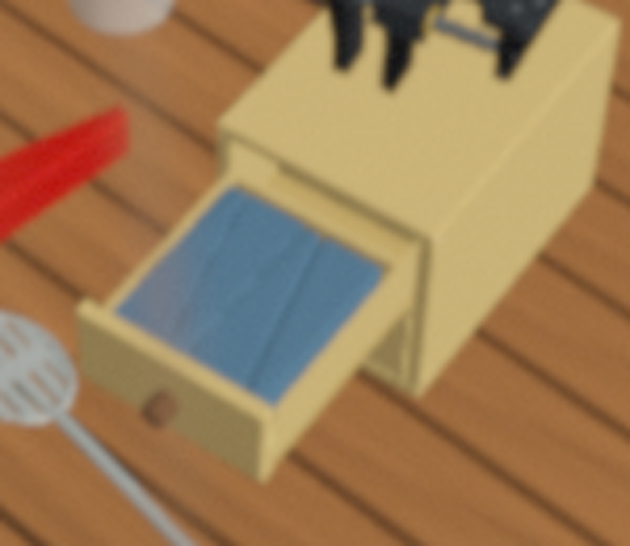

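View pics/scene2c.png

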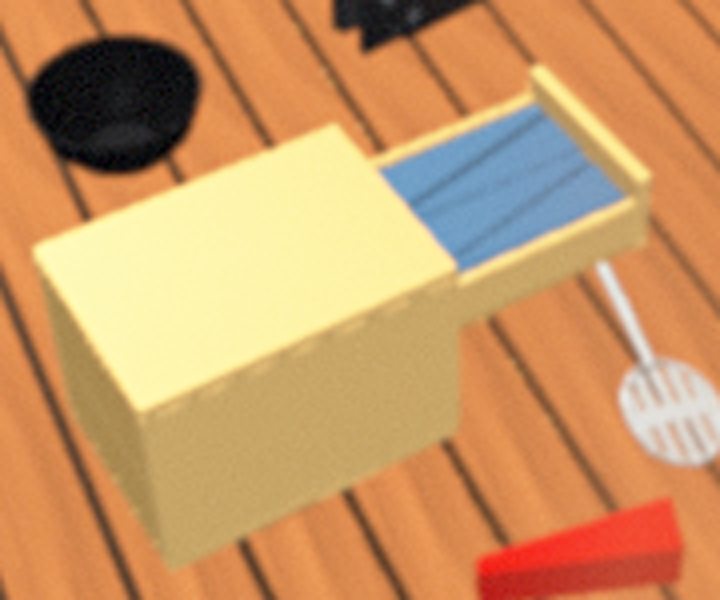

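All four wedges lie flat with their tops level, and the drawer hasn't moved. Now I'll go in front of the face to shut it.

```bash
python3 - <<'E'
from h import *
t=xy_(-96,0); print(t); plan(t[0],t[1],.22,186.95,4,1)
E
```

```text
[ 0.4282054 -0.0700163]
from [599.2 -76.8 255.7] phi -166.8 turn -6.2 total [-171.     6.8  -35.7]
[41.2, 11.4, 8.9, 0, 0, np.float64(6.25)]
[42.2, 6.9, 8.9, 0, 0, 0]
[42.2, 6.9, 8.9, 0, 0, 0]
[42.2, 6.9, 8.9, 0, 0, 0]
```

Emit:
carry_out --pt "1 41 11 0 0 0 6.2" --pt "1 42 7 0 0 0 0" --pt "1 42 7 0 0 0 0" --pt "1 42 7 20 0 0 0" --pt "1 0 0 15 0 0 0" --pt "1 0 0 0 0 0 0" --pt "1 0 0 0 0 0 0"

```text
time: 29.35
tcp_pos: [0.431, -0.0697, 0.2212]
tcp_rot: [[-0.992, -0.123, 0.001], [-0.123, 0.992, -0.0], [-0.001, -0.0, -1.0]]
ft_force: [0.1, 0.1, 0.0]
grip_width: 0.0008
```

```bash
python3 - <<'E'
from h import *
st();o,im,k=wsnap('wE1'); snap('side','side3');a=cv2.imread('pics/side3.png');cv2.imwrite('pics/side3c.png',cv2.resize(a[150:330,220:430],None,fx=3,fy=3,interpolation=cv2.INTER_CUBIC))
E
```

```text
t 29.35 pos [431.  -69.7 221.2] phi 187.05 uv (-93.1, 0.0) w 0.8 F [0.1 0.1 0. ]
```

View pics/side3c.png

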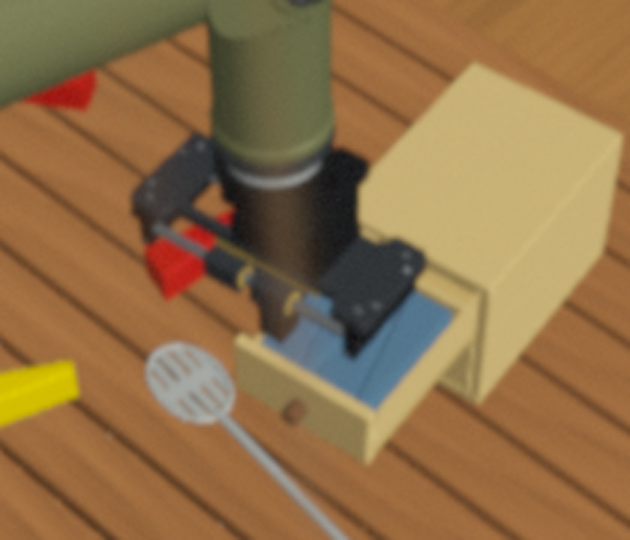

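Emit:
carry_out --pt "1 2 0 45 0 0 0" --pt "1 0 0 30 0 0 0" --pt "1 0 0 19 0 0 0" --pt "1 0 0 0 0 0 0" --pt "1 0 0 0 0 0 0"

```text
time: 30.08
tcp_pos: [0.429, -0.0698, 0.1275]
tcp_rot: [[-0.992, -0.123, 0.001], [-0.123, 0.992, -0.0], [-0.001, -0.0, -1.0]]
ft_force: [-0.8, -0.3, 0.7]
grip_width: 0.0003
```

```bash
python3 - <<'E'
from h import *
st();o,im,k=wsnap('wE2')
E
```

```text
t 30.07 pos [429.  -69.8 127.5] phi 187.07 uv (-95.2, 0.1) w 0.3 F [-0.8 -0.3  0.7]
```

View pics/wE2.png

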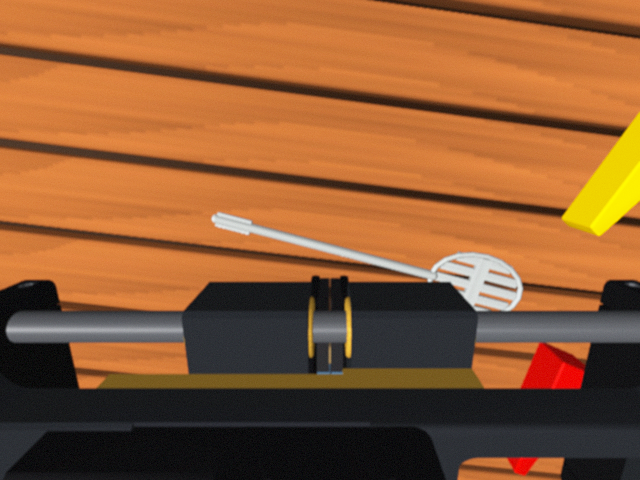

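Emit:
carry_out --pt "1 -4 0 0 0 0 0" --pt "1 -4 0 0 0 0 0" --pt "1 -4 0 0 0 0 0" --pt "1 -6 0 0 0 0 0" --pt "1 -8 0 0 0 0 0" --pt "1 -10 0 0 0 0 0" --pt "1 -12 0 0 0 0 0" --pt "1 -12 0 0 0 0 0" --pt "1 -12 0 0 0 0 0" --pt "1 -12 0 0 0 0 0" --pt "1 -12 0 0 0 0 0" --pt "1 -10 0 0 0 0 0" --pt "1 -8 0 0 0 0 0" --pt "1 -6 0 0 0 0 0" --pt "1 -4 0 0 0 0 0" --pt "1 0 0 0 0 0 0"

```text
time: 32.12
tcp_pos: [0.5517, -0.0539, 0.1267]
tcp_rot: [[-0.992, -0.123, 0.001], [-0.123, 0.992, 0.001], [-0.001, 0.0, -1.0]]
ft_force: [0.6, -0.3, -0.1]
grip_width: 0.0006
```

```bash
python3 - <<'E'
from h import *
st();snap('side','side4');a=cv2.imread('pics/side4.png');cv2.imwrite('pics/side4c.png',cv2.resize(a[150:330,220:430],None,fx=3,fy=3,interpolation=cv2.INTER_CUBIC))
E
```

```text
t 32.12 pos [551.7 -53.9 126.7] phi 187.09 uv (28.5, 1.1) w 0.6 F [ 0.6 -0.3 -0.1]
```

View pics/side4c.png

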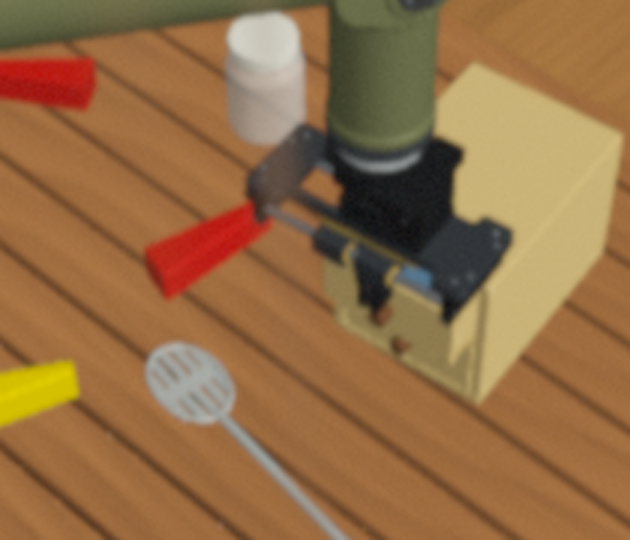

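Emit:
carry_out --pt "1 -5 0 0 0 0 0" --pt "1 -7 0 0 0 0 0" --pt "1 -6 0 0 0 0 0" --pt "1 -4 0 0 0 0 0" --pt "1 -3 0 0 0 0 0" --pt "1 0 0 0 0 0 0"

```text
time: 32.92
tcp_pos: [0.5764, -0.0513, 0.1265]
tcp_rot: [[-0.992, -0.123, 0.001], [-0.123, 0.992, -0.0], [-0.001, -0.0, -1.0]]
ft_force: [1.1, 0.6, -0.2]
grip_width: 0.0006
```

```bash
python3 - <<'E'
from h import *
st()
E
```

```text
t 32.92 pos [576.4 -51.3 126.5] phi 187.07 uv (53.4, 0.6) w 0.6 F [ 1.1  0.6 -0.2]
```

Emit:
carry_out --pt "1 -3 0 0 0 0 0" --pt "1 -2 0 0 0 0 0" --pt "1 0 0 0 0 0 0"

```text
time: 33.3
tcp_pos: [0.581, -0.0508, 0.1265]
tcp_rot: [[-0.992, -0.123, 0.0], [-0.123, 0.992, -0.0], [-0.0, -0.0, -1.0]]
ft_force: [-0.8, -0.2, -0.1]
grip_width: 0.0004
```

```bash
python3 - <<'E'
from h import *
st()
E
```

```text
t 33.3 pos [581.  -50.8 126.5] phi 187.07 uv (58.0, 0.6) w 0.4 F [-0.8 -0.2 -0.1]
```

Emit:
carry_out --pt "1 -2 0 0 0 0 0" --pt "1 -2 0 0 0 0 0" --pt "1 0 0 0 0 0 0"

```text
time: 33.67
tcp_pos: [0.5835, -0.0506, 0.1265]
tcp_rot: [[-0.992, -0.123, -0.003], [-0.123, 0.992, -0.0], [0.003, 0.0, -1.0]]
ft_force: [-5.2, -1.4, 4.5]
grip_width: 0.0006
```

```bash
python3 - <<'E'
from h import *
st();snap('side','side5');a=cv2.imread('pics/side5.png');cv2.imwrite('pics/side5c.png',cv2.resize(a[150:330,220:430],None,fx=3,fy=3,interpolation=cv2.INTER_CUBIC))
E
```

```text
t 33.67 pos [583.5 -50.6 126.5] phi 187.05 uv (60.5, 0.5) w 0.6 F [-5.2 -1.4  4.5]
```

View pics/side5c.png

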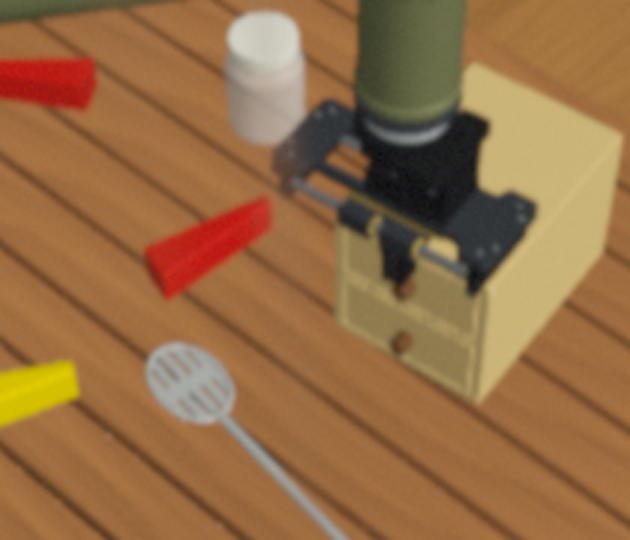

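Emit:
carry_out --pt "1 -2 0 0 0 0 0" --pt "1 0 0 0 0 0 0"

```text
time: 33.98
tcp_pos: [0.5835, -0.0505, 0.1265]
tcp_rot: [[-0.992, -0.122, -0.007], [-0.122, 0.992, 0.0], [0.007, 0.001, -1.0]]
ft_force: [-11.5, -1.0, 7.2]
grip_width: 0.0003
```

```bash
python3 - <<'E'
from h import *
st()
E
```

```text
t 33.98 pos [583.5 -50.5 126.5] phi 187.02 uv (60.5, 0.5) w 0.3 F [-11.5  -1.    7.2]
```

The drawer is at a hard stop: 11.5 N with no movement. I'll back off, rise and check.

Emit:
carry_out --pt "1 5 0 0 0 0 0" --pt "1 20 0 0 0 0 0" --pt "1 40 0 0 0 0 0" --pt "1 20 0 -40 0 0 0" --pt "1 0 20 -60 0 0 0" --pt "1 0 60 -30 0 0 0" --pt "1 0 60 0 0 0 0" --pt "1 0 60 0 0 0 0" --pt "1 0 0 0 0 0 0" --pt "1 0 0 0 0 0 0"

```text
time: 35.22
tcp_pos: [0.4788, 0.1334, 0.254]
tcp_rot: [[-0.992, -0.123, 0.001], [-0.123, 0.992, -0.0], [-0.001, -0.0, -1.0]]
ft_force: [0.2, -0.7, -0.4]
grip_width: 0.0001
```

```bash
python3 - <<'E'
from h import *
st();a=snap('scene','scene6');b=snap('side','side6')
f=lambda i,x,y,w,h,s:cv2.resize(i[y:y+h,x:x+w],None,fx=s,fy=s,interpolation=cv2.INTER_CUBIC)
cv2.imwrite('pics/f6.png',cv2.cvtColor(np.hstack([f(a,180,150,200,200,2),f(b,280,130,200,200,2)]),cv2.COLOR_RGB2BGR))
E
```

```text
t 35.23 pos [478.8 133.4 254. ] phi 187.08 uv (-21.1, 195.8) w 0.1 F [ 0.2 -0.7 -0.4]
```

View pics/f6.png

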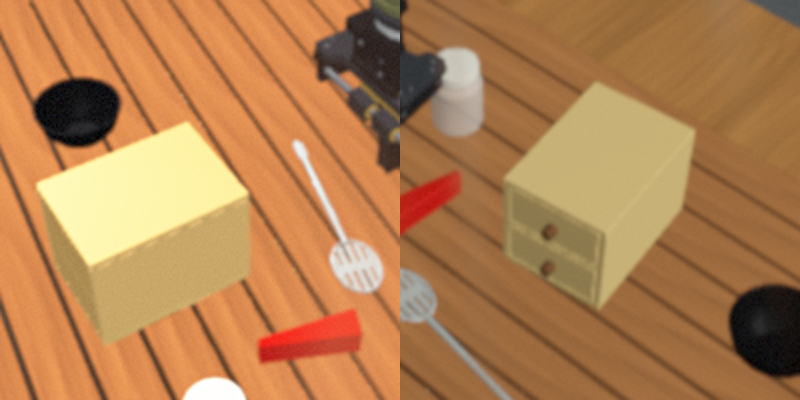

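View pics/side6.png

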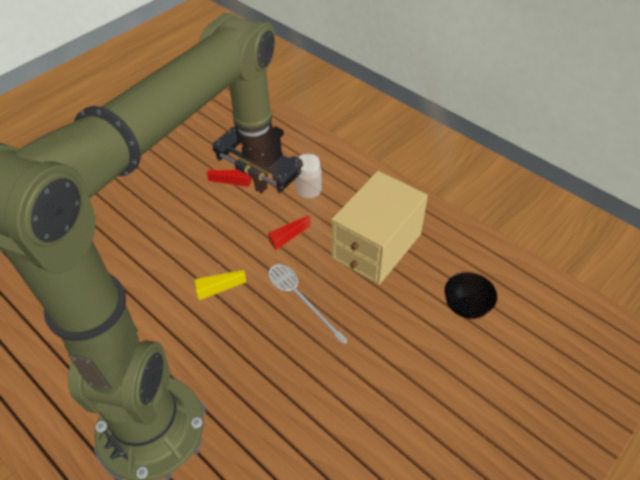

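The drawer is flush, and the bowl, jar, spoon and look-alikes are in the same pixels as at the start. The arm is clear, so I'm handing in.

```bash
python3 - <<'E'
from h import *
r.job_done()
E
```

```text
the job is handed in; nothing more can be done
```

The three loose slate-blue wedges are in the open top drawer beside the first, thick and thin ends alternating, and the drawer is pushed fully shut. I handed in at about 35 s of the 72 s limit.

- **Wedges:** Before I shut the drawer, all four lay flat with their tops level. The first three were pushed together, with the first against the left wall. The fourth was left with about 4 mm of play on each side. I did not look inside the drawer after shutting it.
- **Drawer:** It reached a hard stop, with no further movement under an 11.5 N push. The last pictures show its face flush with the organiser.
- **Everything else:** The bowl, jar, spoon and the red and yellow look-alikes appear where they started. The highest wrist force in any reading was about 14 N, during the final push.
- **Disagreements:** Drawer-wall positions from two wrist views differed by about 2 mm, partly because the arm was still settling. I centred the fourth wedge from a closer picture instead. The wrist also showed about 7 N upwards during that final push, which I did not explain.

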